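# Put the salvaged cells into their test cradles

## Task

Get the four salvaged battery cells ready for the capacity test: lay each one in the cradle of its own colour and size, resting in both saddles, with its plus end (red band and button) at the red contact block. Set the cells down, do not drop them, and leave the spool of nickel strip and the green-lidded tin where they are.

Things in the scene. Friction and masses are not known exactly. Their poses are not given: they have to be found in the camera images.
- lilac_mid (a point): lilac round lithium cell (18.5 mm diameter, 65 mm long) lying on its side on the mat; lilac wrap, with a red band, a white end ring and a steel button at its plus end, plain steel at the other end. The point is the centre of the cell, on its axis, half-way up. Its x axis runs along the cell towards the plus end (red band); the cell may roll about that axis, and a push rolls it.
- lilac_cradle: fixed cradle for the lilac cell: grey plate 101x50x6 mm, two lilac 90-degree V saddles 29 mm wide, tops 33 mm high, 40 mm free between them for fingers; end blocks 46 mm wide, 42 mm high, 79 mm apart, red = plus, black = minus. Origin: centre of plate's underside, on the mat; x along the cradle to the red block. The seated cell's axis is 32 mm above it, along x.
- green_mid (a point): green round lithium cell (21.5 mm diameter, 70 mm long) lying on its side on the mat; green wrap, with a red band, a white end ring and a steel button at its plus end, plain steel at the other end. The point is the centre of the cell, on its axis, half-way up. Its x axis runs along the cell towards the plus end (red band); the cell may roll about that axis, and a push rolls it.
- green_cradle: fixed cradle for the green cell: grey plate 106x50x6 mm, two green 90-degree V saddles 31 mm wide, tops 32 mm high, 40 mm free between them for fingers; end blocks 46 mm wide, 42 mm high, 84 mm apart, red = plus, black = minus. Origin: centre of plate's underside, on the mat; x along the cradle to the red block. The seated cell's axis is 32 mm above it, along x.
- blue_mid (a point): blue round lithium cell (26.5 mm diameter, 65 mm long) lying on its side on the mat; blue wrap, with a red band, a white end ring and a steel button at its plus end, plain steel at the other end. The point is the centre of the cell, on its axis, half-way up. Its x axis runs along the cell towards the plus end (red band); the cell may roll about that axis, and a push rolls it.
- blue_cradle: fixed cradle for the blue cell: grey plate 101x50x6 mm, two blue 90-degree V saddles 35 mm wide, tops 31 mm high, 40 mm free between them for fingers; end blocks 46 mm wide, 42 mm high, 79 mm apart, red = plus, black = minus. Origin: centre of plate's underside, on the mat; x along the cradle to the red block. The seated cell's axis is 32 mm above it, along x.
- orange_mid (a point): orange round lithium cell (32.5 mm diameter, 70 mm long) lying on its side on the mat; orange wrap, with a red band, a white end ring and a steel button at its plus end, plain steel at the other end. The point is the centre of the cell, on its axis, half-way up. Its x axis runs along the cell towards the plus end (red band); the cell may roll about that axis, and a push rolls it.
- orange_cradle: fixed cradle for the orange cell: grey plate 106x50x6 mm, two orange 90-degree V saddles 39 mm wide, tops 29 mm high, 40 mm free between them for fingers; end blocks 46 mm wide, 42 mm high, 84 mm apart, red = plus, black = minus. Origin: centre of plate's underside, on the mat; x along the cradle to the red block. The seated cell's axis is 32 mm above it, along x.
- spool_mid (a point): flat spool of nickel strip, white flanges, 52 mm diameter, 12 mm high, loose on the mat amid the work; the point is its centre. To be left where it is.
- tin_mid (a point): small round brass tin with a green lid, 46 mm diameter, 21 mm high, loose on the mat amid the work; the point is its centre. To be left where it is.
Things that resemble listed ones, but are neither listed nor needed, are in the scene too. Several things look just like the part that bears green_mid: the one meant starts farthest to the robot's right. What is shaped like the part that bears blue_mid but brown is not meant.

How it is judged:
At the end, for the whole second after the job is handed in: Each cell lies still and released in the cradle of its own colour: its centre within 10 mm of the cradle's middle lengthwise, within 4 mm sideways, its axis 28 to 36 mm above the mat (resting in both saddles) and within 0.12 rad of the cradle's line, plus end towards the red block (x of lilac_mid in the frame of lilac_cradle between -0.01 and 0.01 m and y of lilac_mid in the frame of lilac_cradle between -0.004 and 0.004 m and z of lilac_mid in the frame of lilac_cradle between 0.028 and 0.036 m and angle between the x axis of lilac_mid and the x axis of lilac_cradle, either way round below 0.12 rad and x of lilac_plus in the frame of lilac_cradle above 0.015 m and linear speed of each of lilac_cell, green_cell, blue_cell, orange_cell below 0.02 m/s and contact force between each of lilac_cell, green_cell, blue_cell, orange_cell and the fingers below 0.1 N and x of green_mid in the frame of green_cradle between -0.01 and 0.01 m and y of green_mid in the frame of green_cradle between -0.004 and 0.004 m and z of green_mid in the frame of green_cradle between 0.028 and 0.036 m and angle between the x axis of green_mid and the x axis of green_cradle, either way round below 0.12 rad and x of green_plus in the frame of green_cradle above 0.015 m and x of blue_mid in the frame of blue_cradle between -0.01 and 0.01 m and y of blue_mid in the frame of blue_cradle between -0.004 and 0.004 m and z of blue_mid in the frame of blue_cradle between 0.028 and 0.036 m and angle between the x axis of blue_mid and the x axis of blue_cradle, either way round below 0.12 rad and x of blue_plus in the frame of blue_cradle above 0.015 m and x of orange_mid in the frame of orange_cradle between -0.01 and 0.01 m and y of orange_mid in the frame of orange_cradle between -0.004 and 0.004 m and z of orange_mid in the frame of orange_cradle between 0.028 and 0.036 m and angle between the x axis of orange_mid and the x axis of orange_cradle, either way round below 0.12 rad and x of orange_plus in the frame of orange_cradle above 0.015 m); the robot touches nothing.
It fails at once if a cell was dropped (falling faster than 0.8 m/s out of the fingers, a fall of over 30 mm) ((linear speed of lilac_cell above 0.8 m/s and contact force between lilac_cell and the fingers below 0.05 N) or (linear speed of green_cell above 0.8 m/s and contact force between green_cell and the fingers below 0.05 N) or (linear speed of blue_cell above 0.8 m/s and contact force between blue_cell and the fingers below 0.05 N) or (linear speed of orange_cell above 0.8 m/s and contact force between orange_cell and the fingers below 0.05 N)).
It fails at once if the spool of nickel strip was pushed or carried more than 25 mm (distance of spool_mid from where it was at the start of the episode above 0.025 m).
It fails at once if the green-lidded tin was pushed or carried more than 25 mm (distance of tin_mid from where it was at the start of the episode above 0.025 m).
It also fails if it takes over 106 s, if anything falls off the work surface, if the arm or the gripper's body presses on something with over 40 N, if the wrist force passes 120 N, or if a joint passes its speed limit or range.

## Robot

A 6-joint arm with a two-finger parallel gripper is mounted at the origin on the work surface. World frame = base frame: x ahead of the robot, y to its left, z up, the work surface at z = 0. Lengths are in m, angles in rad, forces in N, time in s.
With the tool pointing down it reaches from about 0.375 to 0.9 m from the base axis. Payload 3.1 kg.
Tool frame: the origin (TCP) lies on the centre line of the jaws, within the pads' length; the fingertips stand tcp_to_tips ahead of it and the grasp point (between the pads) lies 6 mm ahead of it (tcp_to_tips is the distance from the TCP to the fingertips, in m); z points along the fingers, y is the direction in which the jaws open and shut (so a half turn about z gives the same grasp; the last joint's range is limited). The gripper opens to 87 mm and grips with 3 to 60 N. Pads are 19 mm wide; open, the fingers measure 117 mm over their backs; the gripper's body (75 mm by 190 mm) begins 51 mm behind the grasp point.
Start: joints at [0.956, 0.527, 1.433, -0, 1.181, -0.178], TCP at [0.264, 0.566, 0.248] pointing down, gripper open.
Joint ranges: [-3.08, 3.08], [-0.75, 2.2], [0.22, 2.44], [-1.43, 4.57], [0, 2.65], [-2.85, 2.85]. Speed limits (rad/s): [2.79, 2.79, 3.14, 3.14, 3.14, 3.14].

## Interface

Orientations are given as a unit quaternion [x, y, z, w].
In Python, from rig import state, get_image, sign_off, silhouettes, tcp_to_tips gives the robot as it stands.
- The arm moves only by the shell command python3 -m inch 'ROWS' [FORCE]. ROWS is JSON, a list of rows, each a list of 7 numbers: the turn, a rotation vector about the tool's x, y, z in units of 6 degrees (1.0 is 6 degrees), then the shift along the tool's x, y, z in units of 750 mm (1.0 is 750 mm), then the opening, from 0 (shut) to 1 (fully open). In form: [[ax, ay, az, dx, dy, dz, hand], ...]. A call has 1 to 20 rows; each row shifts and turns the pose as measured when the row begins, along the tool's axes as they then stand; what a row does not reach is not made up. A row lasts 1/12 s, in which the tool goes at most 41.7 mm and 7.16 degrees, less where a joint would pass 70% of its speed; a pose out of reach is approached as far as the arm can. A call with a number of a shift or a turn outside -1 to 1 is refused whole. A call with a gripper value outside its range is refused whole. The fingers move at their own pace and stop on an object; FORCE is the grip in N (left out, the last holds). Time passes only in rows, so rows that do not move let the fingers close. It gives the time, the measured TCP pose, the force and the opening at its end, in the units of the state.
- state(): the state, without advancing time (a new reading comes with each control period).
- get_image(name): name is "side" or "top"; returns a dict with "img" (480x640x3 uint8, blue, green, red), "z_map" (480x640 float32, m along the optical axis (not along the pixel's ray), 0 where there is no reading), "camera_matrix" (3x3 intrinsics, pixels), "view" (4x4, takes a point from world to camera coordinates). Camera axes: x right, y down, z forward; pixel columns grow to the right and rows downward; lengths in m; the calibration is good to about 2 mm. A picture is of the moment at which its call begins.
- sign_off(): hands the job in, once; it reports no verdict.
Trained networks look in the newest picture that a camera, given by its name, has taken for a name from the list of things; names that differ only in an ending like _2 or _b are one class to them, and where a whole thing is asked for, a point or a joint stands for the part that bears it (a point fixed in the world has none). Each returns a list of dicts, best first, with "conf" (0 to 1); they miss things now and then, are a little off and sometimes report something else, mostly with a low value. They report only what shows in the picture. A call takes as long as a camera call. They do not tell look-alikes from the thing itself.
- silhouettes(camera, label): "mask" (480x640 bool, what is visible of it) and "box" ([left, top, right, bottom] in pixels, round what is visible of it).
The state is a dict: "t": time; "q": joint angles; "qvel": joint speeds; "effort": joint torques, N m; "tool_pos": TCP position; "ee_rot": TCP orientation; "wrist_force": force on the tool from outside, world axes, zero at the start; "torque": the same for the moment, N m; "finger_gap": opening from 0.0 (shut) to 1.0 (fully open).
Only numpy, scipy, OpenCV 4.12 (cv2) and the standard library are available. Lean on these libraries where they do the work, as an engineer would, in place of code of your own. Each camera call takes 0.05 s, during which the arm holds its last target.

## Working session

There is one attempt and no reset: what is moved stays moved. The work goes in short steps, Python scripts to look and compute and a shell command to move; the robot and the scene stay as the last step left them, time stands still between calls to the robot, and variables do not carry over. Pictures are saved under pics/ and viewed, and the job is handed in when it is done.

```bash
ls; mkdir -p pics
python3 - <<'E'
from rig import *
import rig,cv2
print(state()); print(tcp_to_tips)
for n in("top","side"):
    d=get_image(n); cv2.imwrite(f"pics/{n}0.png",d["img"]); print(n,d["camera_matrix"],d["view"])
E
```

```text
pics
{'t': 0.0, 'q': array([ 9.55490060e-01,  5.28486861e-01,  1.43391565e+00, -1.45628385e-07,
        1.18138634e+00, -1.78508014e-01]), 'qvel': array([-9.30315617e-05, -2.04193731e-04,  2.84041928e-04, -1.28095791e-03,
        4.19581477e-05, -1.14252121e-03]), 'effort': array([-1.64837929e-03, -4.40035379e+01, -1.76593351e+01,  6.31833239e-02,
        5.81951207e-02, -1.43095363e-04]), 'tool_pos': array([0.26397628, 0.56576096, 0.24655462]), 'ee_rot': array([ 2.16666898e-01,  9.76244974e-01, -1.01275892e-03, -4.24427171e-04]), 'wrist_force': array([ 0.42137682, -0.07391304, -0.39975825]), 'torque': array([ 0.02173768, -0.01782665, -0.03909957]), 'finger_gap': 1.0032133807377042}
0.025
top [[490.22326004   0.         321.37127358]
 [  0.         490.22326004 252.26246302]
 [  0.           0.           1.        ]] [[-7.78282458e-03 -9.99969658e-01 -3.33766916e-04 -4.30433713e-02]
 [-9.82345430e-01  7.70804282e-03 -1.86917205e-01  5.69283291e-01]
 [ 1.86914106e-01 -1.12686941e-03 -9.82375614e-01  9.94761309e-01]
 [ 0.00000000e+00  0.00000000e+00  0.00000000e+00  1.00000000e+00]]
side [[580.30422368   0.         316.07543849]
 [  0.         580.30422368 246.22947737]
 [  0.           0.           1.        ]] [[ 0.94268694 -0.33301383  0.02105047 -0.56508032]
 [-0.20259541 -0.62134644 -0.75689081  0.11769454]
 [ 0.26513474  0.70924635 -0.65320225  0.98770569]
 [ 0.          0.          0.          1.        ]]
```

View pics/top0.png

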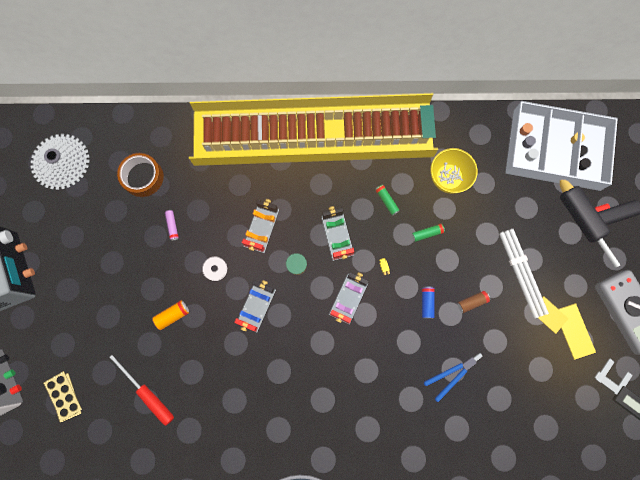

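View pics/side0.png

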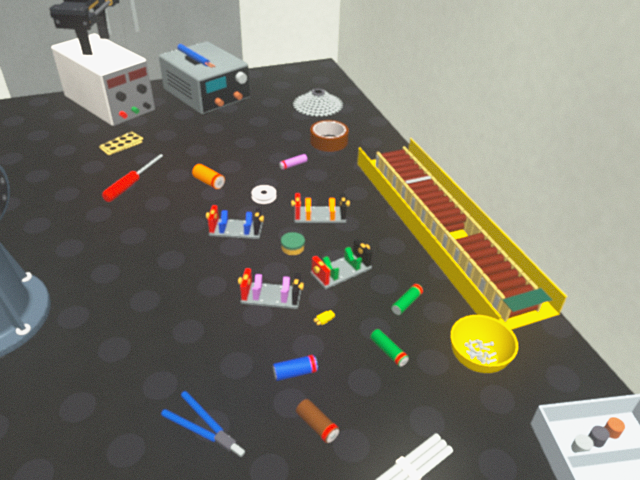

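```bash
cat > h.py <<'E'
from rig import *
import numpy as np, cv2
from scipy.optimize import least_squares
D={'lilac':(.0185,.065),'green':(.0215,.070),'blue':(.0265,.065),'orange':(.0325,.070)}
def world(d):
    K=d["camera_matrix"];z=d["z_map"];v,u=np.mgrid[:480,:640]
    p=np.stack([(u-K[0,2])/K[0,0]*z,(v-K[1,2])/K[1,1]*z,z,np.ones_like(z)],-1)
    return (p@np.linalg.inv(d["view"]).T)[...,:3]
def isred(img):
    h=cv2.cvtColor(img,cv2.COLOR_BGR2HSV); return ((h[...,0]<6)|(h[...,0]>174))&(h[...,1]>170)&(h[...,2]>90)
def cell(P,red,m,dia,L):
    """P world pts, m mask -> centre, yaw towards plus"""
    p=P[m]; r=red[m]
    k=(p[:,2]>.002)&(p[:,2]<dia+.012); p=p[k]; r=r[k]
    rect=cv2.minAreaRect((p[:,:2]*1000).astype(np.float32)); b=cv2.boxPoints(rect)/1000
    e=[b[1]-b[0],b[2]-b[1]]; ax=max(e,key=np.linalg.norm); ax/=np.linalg.norm(ax)
    c=np.array(rect[0])/1000
    if r.sum()>0 and (p[r][:,:2].mean(0)-c)@ax<0: ax=-ax
    z0=dia/2
    def f(x):
        a=np.array([np.cos(x[2]),np.sin(x[2])]); n=np.array([-a[1],a[0]])
        q=p[:,:2]-x[:2]; return np.hypot(q@n,p[:,2]-x[3])-dia/2
    def proj(yaw,c):
        a=np.array([np.cos(yaw),np.sin(yaw)]);return (p[:,:2]-c)@a
    s=least_squares(f,[c[0],c[1],np.arctan2(ax[1],ax[0]),z0],loss='soft_l1',f_scale=.001)
    yaw=s.x[2]; t=proj(yaw,s.x[:2]); lo,hi=np.percentile(t,[1,99]); a=np.array([np.cos(yaw),np.sin(yaw)])
    cc=s.x[:2]+a*(lo+hi)/2
    return cc,s.x[3],yaw,hi-lo,np.median(np.abs(s.fun)),int(r.sum()),rect[1]
E
python3 - <<'E'
from h import *
for n in("top","side"):
    d=get_image(n);P=world(d);R=isred(d["img"])
    print(n,"cam",np.linalg.inv(d["view"])[:3,3])
    for c in D:
        for s in silhouettes(n,c+"_mid"):
            if s["conf"]<.3: print(n,c,"low",s["conf"],s["box"]);continue
            o=cell(P,R,s["mask"],*D[c]);print(n,c,round(s["conf"],2),np.round(s["box"]),"c",np.round(o[0],4),"z %.4f yaw %.3f L %.3f res %.4f red %d"%o[1:6])
    for k in["spool_mid","tin_mid"]+[c+"_cradle" for c in D]:
        for s in silhouettes(n,k):
            m=s["mask"];p=P[m]
            if s["conf"]<.3: print(n,k,"low",s["conf"],s["box"]);continue
            out=""
            if "cradle" in k:
                t=m&(P[...,2]>.036)&(P[...,2]<.05)
                rr=P[t&R];h=cv2.cvtColor(d["img"],cv2.COLOR_BGR2HSV);bb=P[t&(h[...,2]<70)]
                q=p[(p[:,2]>.001)]
                rect=cv2.minAreaRect((q[:,:2]*1000).astype(np.float32))
                if len(rr) and len(bb):
                    a,b=np.median(rr,0),np.median(bb,0);out=f"red {np.round(a,4)} {len(rr)} blk {np.round(b,4)} {len(bb)} mid {np.round((a+b)[:2]/2,4)} yaw {np.arctan2(*(a-b)[1::-1]):.3f} rect {np.round(rect[0],1)} {np.round(rect[1],1)} {rect[2]:.1f}"
            print(n,k,round(s["conf"],2),np.round(s["box"]),np.round(np.median(p,0),4),out)
E
```

```text
top cam [ 0.37296292 -0.04630916  1.08362373]
top lilac 0.8 [164. 211. 179. 241.] c [0.641  0.2905] z 0.0085 yaw -2.896 L 0.065 res 0.0010 red 13
top green 0.65 [410. 223. 445. 243.] c [ 0.6198 -0.2855] z 0.0096 yaw -1.285 L 0.069 res 0.0011 red 18
top green 0.4 [152. 303. 190. 330.] c [0.4402 0.2781] z 0.0214 yaw -1.031 L 0.070 res 0.0016 red 36
top blue 0.86 [459. 290. 490. 312.] c [ 0.4641 -0.3772] z 0.0118 yaw -1.164 L 0.064 res 0.0010 red 27
top blue 0.75 [421. 287. 435. 318.] c [ 0.463  -0.2791] z 0.0122 yaw -0.050 L 0.065 res 0.0009 red 18
top orange 0.9 [154. 300. 189. 330.] c [0.4412 0.2788] z 0.0152 yaw -1.031 L 0.070 res 0.0011 red 38
top spool_mid 0.62 [202. 257. 225. 281.] [0.5418 0.1885 0.0111] 
top tin_mid 0.79 [288. 253. 306. 275.] [0.5496 0.0085 0.0201] 
top tin_mid 0.42 [246. 200. 275. 251.] [0.6394 0.0866 0.0092] 
top lilac_cradle 0.91 [330. 274. 369. 324.] [ 0.4756 -0.106   0.0074] red [ 0.4362 -0.0752  0.0408] 23 blk [ 0.5084 -0.1278  0.0391] 7 mid [ 0.4723 -0.1015] yaw 2.513 rect [450.  -93.5] [ 51.3 180.2] 62.7
top green_cradle 0.57 [323. 207. 353. 263.] [ 0.62
[... 1605 characters left out ...]
21 -0.1392  0.0397] 49 mid [ 0.4727 -0.1189] yaw 2.666 rect [ 415.6 -450.4] [761.7 108.4] 79.8
side green_cradle 0.88 [312. 239. 375. 287.] [ 0.6233 -0.0934  0.0146] red [ 0.5721 -0.1043  0.0393] 74 blk [ 0.6639 -0.0857  0.0398] 61 mid [ 0.618 -0.095] yaw -2.942 rect [ 444.2 -416.3] [845.7 109.6] 62.1
side blue_cradle 0.55 [206. 208. 266. 238.] [0.4575 0.0894 0.0106] red [0.4175 0.1033 0.0397] 47 blk [0.498  0.0669 0.0396] 38 mid [0.4578 0.0851] yaw 2.717 rect [ 403.8 -346.4] [958.6 109. ] 82.7
side orange_cradle 0.76 [290. 197. 350. 222.] [0.6396 0.0794 0.0068] red [0.5905 0.0854 0.0403] 30 blk [0.6793 0.0574 0.0391] 28 mid [0.6349 0.0714] yaw 2.837 rect [ 501.8 -350.5] [1011.4  117.2] 72.6
```

Run:
```python
from rig import *
import cv2,numpy as np
i=get_image("top")["img"]
cv2.imwrite("pics/crop1.png",cv2.resize(i[170:340,140:500],None,fx=2.2,fy=2.2,interpolation=cv2.INTER_CUBIC))
cv2.imwrite("pics/crop2.png",cv2.resize(i[170:330,350:510],None,fx=3.7,fy=3.7,interpolation=cv2.INTER_CUBIC))
```

```text
(no output)
```

View pics/crop1.png

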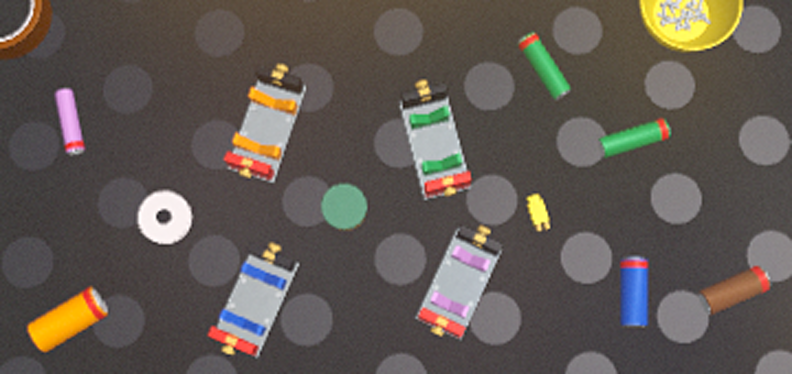

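View pics/crop2.png

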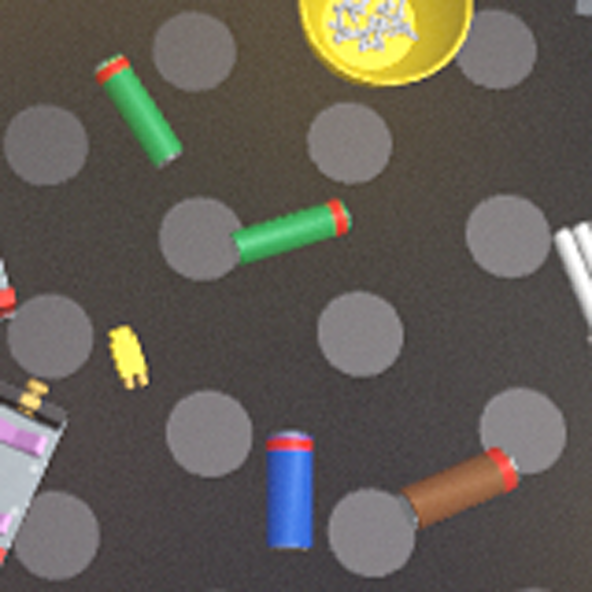

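Green candidates in the top view: (388,200) at y≈−0.20 and (429,232) at y≈−0.29. The second is farthest to the robot's right, so it is the one meant, and the enlarged crop confirms this. The blue cell is at (428,302); the brown one at (475,301) is a decoy. Orange is at (171,316) and lilac at (171,226). All four cradles have their red block towards the robot. Next I refine the cradle poses.

```bash
cat >> h.py <<'E'
G={'lilac':(.473,-.110,2.65,.101),'green':(.617,-.089,-3.0,.106),'blue':(.456,.088,2.69,.101),'orange':(.634,.077,2.83,.106)}
def cradle(P,g):
    x,y,yaw,L=g
    m=np.hypot(P[...,0]-x,P[...,1]-y)<.075
    p=P[m]; pl=p[(p[:,2]>.0035)&(p[:,2]<.009)]; bt=p[(p[:,2]>.0385)&(p[:,2]<.046)]
    def lat(q,w):
        d=q[:,:2]-[x,y]; return d@[-np.sin(w),np.cos(w)]
    def lon(q,w):
        d=q[:,:2]-[x,y]; return d@[np.cos(w),np.sin(w)]
    ws=yaw+np.linspace(-.2,.2,81)
    wd=[np.ptp(np.percentile(lat(pl,w),[2,98])) for w in ws]
    w=np.mean(ws[np.array(wd)<min(wd)+.0003])
    a=np.percentile(lat(pl,w),[1,99]); 
    b=lat(bt,w); l=lon(bt,w); s=l>0
    return dict(yaw=w,plat=a,blat=[np.percentile(b[k],[2,98]) for k in(s,~s)],blon=[np.percentile(l[k],[3,50,97]) for k in(s,~s)],n=(len(pl),s.sum(),(~s).sum()),wmed=[np.median(p) for p in (b[s],b[~s])])
E
python3 - <<'E'
from h import *
np.set_printoptions(precision=4,suppress=True)
for n in("top","side"):
    P=world(get_image(n))
    for c in D: print(n,c,cradle(P,G[c]))
E
```

```text
top lilac {'yaw': np.float64(2.845), 'plat': array([-0.0605,  0.046 ]), 'blat': [array([-0.0315,  0.0098]), array([-0.0189,  0.0237])], 'blon': [array([0.038 , 0.044 , 0.0503]), array([-0.0519, -0.0437, -0.0378])], 'n': (525, np.int64(97), np.int64(91)), 'wmed': [np.float64(-0.010597364118775536), np.float64(0.0021759193186510636)]}
top green {'yaw': np.float64(-2.8), 'plat': array([-0.0446,  0.0465]), 'blat': [array([-0.0312,  0.0119]), array([-0.0221,  0.0209])], 'blon': [array([0.0402, 0.0456, 0.0507]), array([-0.054, -0.048, -0.043])], 'n': (487, np.int64(88), np.int64(86)), 'wmed': [np.float64(-0.00947791735687361), np.float64(2.787887585663725e-06)]}
top blue {'yaw': np.float64(2.6875), 'plat': array([-0.0572,  0.0592]), 'blat': [array([-0.0286,  0.0143]), array([-0.0333,  0.0107])], 'blon': [array([0.0414, 0.0468, 0.0554]), array([-0.0475, -0.0423, -0.0375])], 'n': (543, np.int64(96), np.int64(98)), 'wmed': [np.float64(-0.006396003774276472), np.float64(-0.012268010000975531)]}
top orange {'yaw': np.float64(2.7025000000000006), 'plat': array([-0.0472,  0.0548]), 'blat': [array
[... 915 characters left out ...]
2865188e-05)]}
side blue {'yaw': np.float64(2.7175), 'plat': array([-0.0319,  0.0185]), 'blat': [array([-0.0276,  0.0151]), array([-0.0308,  0.0141])], 'blon': [array([0.0377, 0.0426, 0.047 ]), array([-0.0509, -0.0462, -0.041 ])], 'n': (382, np.int64(65), np.int64(69)), 'wmed': [np.float64(-0.006173540907116335), np.float64(-0.0069553852540503915)]}
side orange {'yaw': np.float64(2.841818181818182), 'plat': array([-0.0334,  0.0171]), 'blat': [array([-0.0299,  0.0119]), array([-0.029 ,  0.0119])], 'blon': [array([0.0401, 0.0446, 0.0489]), array([-0.0534, -0.049 , -0.044 ])], 'n': (355, np.int64(60), np.int64(58)), 'wmed': [np.float64(-0.007839987407428835), np.float64(-0.008414059186272756)]}
```

```bash
cat >> h.py <<'E'
def cradle2(P,g):
    x,y,w,L=g
    for _ in range(6):
        p=P[np.hypot(P[...,0]-x,P[...,1]-y)<.07]; p=p[(p[:,2]>.0385)&(p[:,2]<.046)]
        d=p[:,:2]-[x,y]; l=d@[np.cos(w),np.sin(w)]; b=d@[-np.sin(w),np.cos(w)]; s=l>0
        e=lambda k:np.array([np.percentile(l[k],[3,97]).mean(),np.percentile(b[k],[2,98]).mean()])
        A,B=e(s),e(~s); m=(A+B)/2; dw=np.arctan2(*(A-B)[::-1])
        x+=m[0]*np.cos(w)-m[1]*np.sin(w); y+=m[0]*np.sin(w)+m[1]*np.cos(w); w+=dw
    return x,y,w,np.linalg.norm(A-B)
E
python3 - <<'E'
from h import *
np.set_printoptions(precision=4,suppress=True)
for n in("top","side"):
    P=world(get_image(n))
    for c in D: print(n,c,np.array(cradle2(P,G[c])))
    m=(P[...,2]<.01)&(P[...,2]>-.02)&(np.hypot(P[...,0]-.55,P[...,1])<.25);print("mat z",np.median(P[m][:,2]),P[m][:,2].std())
E
```

```text
top lilac [ 0.4744 -0.1063  2.6936  0.0896]
top green [ 0.6166 -0.0837 -2.9061  0.0936]
top blue [0.4582 0.0971 2.7354 0.0894]
top orange [0.6356 0.0885 2.8248 0.0946]
mat z -0.00045569549131374565 0.0026047164430816716
side lilac [ 0.4764 -0.1095  2.693   0.0887]
side green [ 0.6187 -0.0873 -2.9002  0.0935]
side blue [0.4605 0.0931 2.7369 0.0888]
side orange [0.6385 0.0844 2.8267 0.0932]
mat z -0.001405507840925524 0.0023796484765931884
```

```bash
cat > plan.py <<'E'
import sys
from h import *
from scipy.spatial.transform import Rotation as R
def plan(x,y,z,psi):
    s=state(); r=R.from_quat(s["ee_rot"]); M=r.as_matrix()
    T=np.column_stack([[np.cos(psi),np.sin(psi),0],[np.sin(psi),-np.cos(psi),0],[0,0,-1]])
    cur=np.arctan2(M[1,0],M[0,0]); 
    rv=(r.inv()*R.from_matrix(T)).as_rotvec()
    dp=np.array([x,y,z])-s["tool_pos"]
    print("t %.2f pos"%s["t"],np.round(s["tool_pos"],4),"psi %.3f"%cur,"tilt",np.round(M[:2,2],4),"gap %.3f (%.1f mm)"%(s["finger_gap"],s["finger_gap"]*87),"F",np.round(s["wrist_force"],1),"q",np.round(s["q"],2))
    print("rot total units",np.round(rv/np.radians(6),3),"| then shift units (target axes)",np.round(T.T@dp/.75,4),"| shift units (present axes)",np.round(M.T@dp/.75,4),"mm",np.round(dp*1000,1))
plan(*map(float,sys.argv[1:5]))
E
python3 plan.py .443 .277 .12 2.107
```

```text
t 1.45 pos [0.2644 0.5663 0.2475] psi 2.705 tilt [-0. -0.] gap 1.001 (87.1 mm) F [ 0.2 -0.   0.8] q [ 0.96  0.53  1.43 -0.    1.18 -0.18]
rot total units [-0.     0.     5.708] | then shift units (target axes) [-0.4533  0.0077  0.17  ] | shift units (present axes) [-0.379  -0.2488  0.1701] mm [ 178.6 -289.3 -127.5]
```

```bash
python3 -m inch '[[0,0,0.95,0,0,0,0.7],[0,0,0.95,0,0,0,0.7],[0,0,0.95,0,0,0,0.7],[0,0,0.95,0,0,0,0.7],[0,0,0.95,0,0,0,0.7],[0,0,0.95,0,0,0,0.7],[0,0,0,-0.05,0.001,0.018,0.7],[0,0,0,-0.05,0.001,0.018,0.7],[0,0,0,-0.05,0.001,0.018,0.7],[0,0,0,-0.05,0.001,0.018,0.7],[0,0,0,-0.05,0.001,0.018,0.7],[0,0,0,-0.05,0.001,0.018,0.7],[0,0,0,-0.05,0.001,0.018,0.7],[0,0,0,-0.05,0.001,0.018,0.7],[0,0,0,-0.05,0.001,0.018,0.7],[0,0,0,0,0,0,0.7]]' 20; python3 plan.py .443 .277 .12 2.107
```

```text
t: 2.78
tool_pos: [0.4451, 0.2721, 0.1235]
ee_rot: [0.503, 0.864, 0.01, 0.002]
wrist_force: [-0.6, 0.8, 0.4]
finger_gap: 0.701
t 2.78 pos [0.4451 0.2721 0.1235] psi 2.087 tilt [0.0135 0.0157] gap 0.701 (61.0 mm) F [-0.6  0.8  0.4] q [ 0.33  0.57  1.81  0.02  0.73 -0.2 ]
rot total units [ 0.187 -0.065 -0.191] | then shift units (target axes) [0.007  0.0009 0.0046] | shift units (present axes) [0.007  0.0007 0.0047] mm [-2.1  4.9 -3.5]
```

```bash
python3 -m inch '[[0.19,-0.06,-0.19,0.006,0.001,0.005,0.7],[0,0,0,0,0,0.025,0.7],[0,0,0,0,0,0.025,0.7],[0,0,0,0,0,0.012,0.7],[0,0,0,0,0,0,0.7]]'; python3 plan.py .443 .277 .028 2.107
python3 - <<'E'
from h import *
for n in("top","side"):
    d=get_image(n); cv2.imwrite(f"pics/{n}1.png",d["img"])
a=cv2.imread("pics/top1.png")[230:390,90:290];b=cv2.imread("pics/side1.png")[100:260,120:320]
cv2.imwrite("pics/pre1.png",cv2.resize(np.hstack([a,b]),None,fx=2,fy=2))
E
```

```text
t: 3.2
tool_pos: [0.4463, 0.278, 0.0723]
ee_rot: [0.495, 0.869, 0.0, 0.001]
wrist_force: [-0.5, 0.1, 0.0]
finger_gap: 0.698
t 3.20 pos [0.4463 0.278  0.0723] psi 2.106 tilt [ 0.0012 -0.0005] gap 0.698 (60.7 mm) F [-0.5  0.1  0. ] q [ 0.34  0.67  1.82 -0.    0.65 -0.19]
rot total units [ 0.008  0.01  -0.007] | then shift units (target axes) [ 0.0011 -0.0045  0.0591] | shift units (present axes) [ 0.0012 -0.0045  0.0591] mm [ -3.3  -1.  -44.3]
```

View pics/pre1.png

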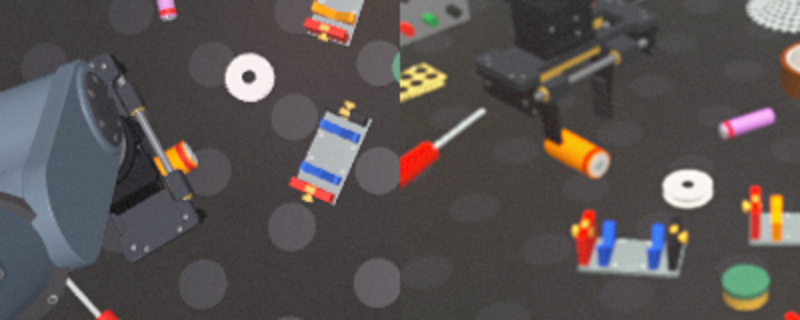

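The gripper straddles the orange cell: top view about (178,317), with its red end showing to the right of the jaws. I'll descend and grip.

```bash
python3 -m inch '[[0,0,0,0.001,-0.004,0.02,0.7],[0,0,0,0,0,0.02,0.7],[0,0,0,0,0,0.016,0.7],[0,0,0,0,0,0.002,0.7],[0,0,0,0,0,0,0.7],[0,0,0,0,0,0,0.3],[0,0,0,0,0,0,0.3],[0,0,0,0,0,0,0.3],[0,0,0,0,0,0,0.3],[0,0,0,0,0,0,0.3]]' 20; python3 plan.py .637 .0865 .12 -0.315
```

```text
t: 4.13
tool_pos: [0.4482, 0.2838, 0.0384]
ee_rot: [0.491, 0.871, 0.007, 0.007]
wrist_force: [-0.1, -0.3, 0.4]
finger_gap: 0.403
t 4.13 pos [0.4482 0.2838 0.0384] psi 2.115 tilt [0.0197 0.0061] gap 0.403 (35.1 mm) F [-0.1 -0.3  0.4] q [ 0.35  0.74  1.83 -0.    0.56 -0.19]
rot total units [ 0.144 -0.211 23.201] | then shift units (target axes) [ 0.3208  0.1722 -0.1088] | shift units (present axes) [-0.3559  0.0814 -0.1054] mm [ 188.8 -197.3   81.6]
```

```bash
python3 -m inch '[[0,0,0,0,0,0,0.3],[0,0,0,0,0,0,0.3]]' 20; python3 plan.py .443 .277 .028 2.107
```

```text
t: 4.3
tool_pos: [0.4485, 0.2838, 0.0389]
ee_rot: [0.491, 0.871, 0.008, 0.007]
wrist_force: [0.5, 0.0, -1.1]
finger_gap: 0.366
t 4.30 pos [0.4485 0.2838 0.0389] psi 2.114 tilt [0.0205 0.0064] gap 0.366 (31.8 mm) F [ 0.5  0.  -1.1] q [ 0.35  0.74  1.83 -0.    0.56 -0.19]
rot total units [0.199 0.048 0.071] | then shift units (target axes) [-0.0041 -0.011   0.0145] | shift units (present axes) [-0.0039 -0.0113  0.0143] mm [ -5.5  -6.8 -10.9]
```

```bash
python3 -m inch '[[0,0,0,0,0,0,0.7],[0,0,0,0,0,0,0.7],[0,0,0,0,0,0,0.7],[0,0,0,0,0,0,0.7],[0,0,0,0,0,0,0.7]]' 20; python3 plan.py .443 .277 .028 2.107
python3 - <<'E'
from h import *
for n in("top","side"):
    d=get_image(n); cv2.imwrite(f"pics/{n}2.png",d["img"])
a=cv2.imread("pics/top2.png")[230:390,90:290];b=cv2.imread("pics/side2.png")[100:260,120:320]
cv2.imwrite("pics/pre2.png",cv2.resize(np.hstack([a,b]),None,fx=2,fy=2))
d=get_image("side");P=world(d);Rd=isred(d["img"]);s=silhouettes("side","orange_mid")[0];print(s["conf"],s["box"],cell(P,Rd,s["mask"],*D["orange"]))
E
```

```text
t: 4.72
tool_pos: [0.4487, 0.2837, 0.0389]
ee_rot: [0.491, 0.871, 0.008, 0.007]
wrist_force: [0.3, 0.8, 0.7]
finger_gap: 0.648
t 4.72 pos [0.4487 0.2837 0.0389] psi 2.114 tilt [0.0206 0.0065] gap 0.648 (56.4 mm) F [0.3 0.8 0.7] q [ 0.35  0.74  1.83 -0.    0.56 -0.19]
rot total units [0.2   0.048 0.067] | then shift units (target axes) [-0.0038 -0.0111  0.0146] | shift units (present axes) [-0.0036 -0.0114  0.0144] mm [ -5.7  -6.7 -10.9]
0.82 [202.7, 163.5, 228.5, 186.9] (array([0.45547379, 0.27641722]), np.float64(0.014263600556493276), np.float64(-1.0410680322746872), np.float64(0.06205713907455679), np.float64(0.0014982222419099057), 1, (30.128326416015625, 66.80511474609375))
```

View pics/pre2.png

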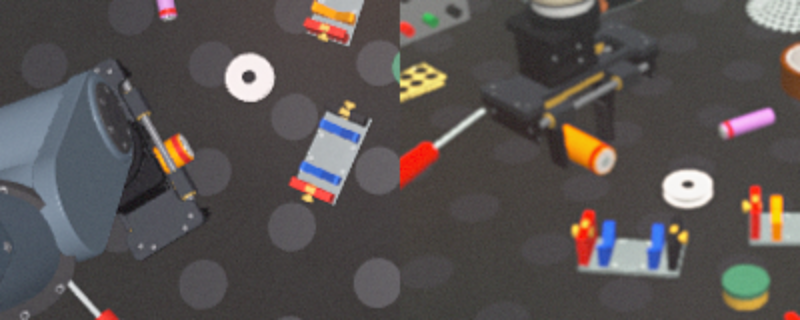

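```bash
python3 -m inch '[[0.2,0.05,0.07,-0.004,-0.011,0,0.7],[0,0,0,0,0,0,0.7]]' 20; python3 plan.py .443 .277 .028 2.107;python3 -m inch '[[0,0,0,0,0,0.008,0.7],[0,0,0,0,0,0,0.7]]' 20; python3 plan.py .443 .277 .028 2.107
```

```text
t: 5.08
tool_pos: [0.4425, 0.2764, 0.0388]
ee_rot: [0.495, 0.869, -0.001, -0.001]
wrist_force: [1.0, -0.2, -0.2]
finger_gap: 0.696
t 5.08 pos [0.4425 0.2764 0.0388] psi 2.107 tilt [-0.0021 -0.0005] gap 0.696 (60.5 mm) F [ 1.  -0.2 -0.2] q [ 0.34  0.74  1.83  0.    0.57 -0.19]
rot total units [-0.02  -0.006 -0.002] | then shift units (target axes) [0.0003 0.0009 0.0143] | shift units (present axes) [0.0003 0.001  0.0143] mm [  0.5   0.6 -10.8]
t: 5.25
tool_pos: [0.4425, 0.276, 0.0325]
ee_rot: [0.495, 0.869, -0.001, -0.001]
wrist_force: [-0.2, -0.7, 0.6]
finger_gap: 0.695
t 5.25 pos [0.4425 0.276  0.0325] psi 2.106 tilt [-0.0022 -0.0005] gap 0.695 (60.5 mm) F [-0.2 -0.7  0.6] q [ 0.34  0.75  1.84  0.    0.56 -0.19]
rot total units [-0.02  -0.007 -0.01 ] | then shift units (target axes) [0.0008 0.0012 0.006 ] | shift units (present axes) [0.0008 0.0013 0.006 ] mm [ 0.5  1.  -4.5]
```

```bash
python3 -m inch '[[0,0,0,0.001,0.001,0.006,0.7],[0,0,0,0,0,0,0.3],[0,0,0,0,0,0,0.3],[0,0,0,0,0,0,0.3],[0,0,0,0,0,0,0.3],[0,0,0,0,0,0,0.3],[0,0,0,0,0,0,0.3],[0,0,0,0,0,0,0.3],[0,0,0,0,0,0,0.3],[0,0,0,0,0,0,0.3]]' 20; python3 plan.py .637 .0865 .15 -0.315
```

```text
t: 6.08
tool_pos: [0.4428, 0.2773, 0.0267]
ee_rot: [0.495, 0.869, -0.001, -0.001]
wrist_force: [0.6, 0.3, -0.6]
finger_gap: 0.367
t 6.08 pos [0.4428 0.2773 0.0267] psi 2.106 tilt [-0.0025 -0.0006] gap 0.367 (31.9 mm) F [ 0.6  0.3 -0.6] q [ 0.35  0.76  1.83  0.    0.55 -0.19]
rot total units [-2.0000e-02  2.5000e-02  2.3119e+01] | then shift units (target axes) [ 0.3249  0.1616 -0.1644] | shift units (present axes) [-0.3507  0.0925 -0.1649] mm [ 194.2 -190.8  123.3]
```

```bash
python3 -m inch '[[0,0,0,0,0,-0.01,0.3],[0,0,0,0,0,-0.02,0.3],[0,0,0,0,0,-0.03,0.3],[0,0,0.9,0,0,-0.03,0.3],[0,0,0.96,0,0,-0.03,0.3],[0,0,0.96,0,0,-0.03,0.3],[0,0,0.96,0,0,-0.01,0.3],[0,0,0.96,0,0,0,0.3],[0,0,0.96,0,0,0,0.3],[0,0,0.96,0,0,0,0.3],[0,0,0.96,0,0,0,0.3],[0,0,0.96,0,0,0,0.3],[0,0,0.96,0,0,0,0.3],[0,0,0.96,0,0,0,0.3],[0,0,0.96,0,0,0,0.3],[0,0,0.96,0,0,0,0.3],[0,0,0.96,0,0,0,0.3],[0,0,0.96,0,0,0,0.3],[0,0,0.96,0,0,0,0.3]]' 25;  python3 plan.py .637 .0865 .15 -0.315
```

```text
t: 7.67
tool_pos: [0.4364, 0.2752, 0.1608]
ee_rot: [0.977, 0.211, -0.004, 0.0]
wrist_force: [-0.3, 0.4, -0.9]
finger_gap: 0.365
t 7.67 pos [0.4364 0.2752 0.1608] psi 0.425 tilt [-0.0077 -0.0022] gap 0.365 (31.8 mm) F [-0.3  0.4 -0.9] q [0.35 0.51 1.78 0.   0.85 1.49]
rot total units [0.017 0.076 7.067] | then shift units (target axes) [0.3323 0.1564 0.0144] | shift units (present axes) [0.14   0.3396 0.0129] mm [ 200.6 -188.7  -10.8]
```

```bash
python3 -m inch '[[0,0,0.99,0,0,0,0.3],[0,0,0.99,0,0,0,0.3],[0,0,0.99,0,0,0,0.3],[0,0,0.99,0,0,0,0.3],[0,0,0.99,0,0,0,0.3],[0,0,0.99,0,0,0,0.3],[0,0,0.99,0,0,0,0.3],[0,0,0,0.03,0.014,0,0.3],[0,0,0,0.047,0.022,0.001,0.3],[0,0,0,0.047,0.022,0.001,0.3],[0,0,0,0.047,0.022,0.001,0.3],[0,0,0,0.047,0.022,0.001,0.3],[0,0,0,0.047,0.022,0.001,0.3],[0,0,0,0.047,0.022,0.001,0.3],[0,0,0,0.02,0.01,0.001,0.3],[0,0,0,0,0,0,0.3]]' 25;  python3 plan.py .637 .0865 .10 -0.315
```

```text
t: 9.0
tool_pos: [0.6304, 0.0722, 0.1587]
ee_rot: [0.986, -0.167, -0.007, 0.004]
wrist_force: [-0.3, -0.0, -2.1]
finger_gap: 0.363
t 9.00 pos [0.6304 0.0722 0.1587] psi -0.337 tilt [-0.015  -0.0048] gap 0.363 (31.6 mm) F [-0.3 -0.  -2.1] q [-0.06  0.65  1.47 -0.01  1.03  1.85]
rot total units [ 0.09   0.121 -0.206] | then shift units (target axes) [ 0.0025 -0.0209  0.0783] | shift units (present axes) [ 0.003  -0.0217  0.0781] mm [  6.6  14.3 -58.7]
```

```bash
python3 -m inch '[[0.09,0.12,-0.2,0.002,-0.011,0.02,0.3],[0,0,0,0,-0.01,0.02,0.3],[0,0,0,0,0,0.02,0.3],[0,0,0,0,0,0.01,0.3],[0,0,0,0,0,0,0.3]]' 25;  python3 plan.py .637 .0865 .0435 -0.315
python3 - <<'E'
from h import *
for n in("top","side"):
    d=get_image(n); cv2.imwrite(f"pics/{n}3.png",d["img"])
    P=world(d);Rd=isred(d["img"])
    for s in silhouettes(n,"orange_mid")[:2]:
        m=s["mask"]; p=P[m]; print(n,s["conf"],s["box"],np.round(np.median(p,0),4))
    print(n,np.round(cradle2(P,G["orange"]),4))
a=cv2.imread("pics/top3.png")[150:300,180:380];b=cv2.imread("pics/side3.png")[120:270,220:420]
cv2.imwrite("pics/pre3.png",cv2.resize(np.hstack([a,b]),None,fx=2,fy=2))
E
```

```text
t: 9.42
tool_pos: [0.6336, 0.0885, 0.1046]
ee_rot: [0.987, -0.158, -0.002, -0.0]
wrist_force: [-0.0, 0.3, -1.7]
finger_gap: 0.367
t 9.42 pos [0.6336 0.0885 0.1046] psi -0.318 tilt [-0.0042  0.0013] gap 0.367 (31.9 mm) F [-0.   0.3 -1.7] q [-0.04  0.73  1.5   0.    0.92  1.85]
rot total units [ 0.     0.042 -0.029] | then shift units (target axes) [0.0052 0.0011 0.0815] | shift units (present axes) [0.0055 0.0011 0.0815] mm [  3.4  -2.  -61.1]Traceback (most recent call last):
  File "<stdin>", line 7, in <module>
  File "h.py", line 50, in cradle2
    A,B=e(s),e(~s); m=(A+B)/2; dw=np.arctan2(*(A-B)[::-1])
             ~^^^^
  File "h.py", line 49, in <lambda>
    e=lambda k:np.array([np.percentile(l[k],[3,97]).mean(),np.percentile(b[k],[2,98]).mean()])
                         ~~~~~~~~~~~~~^^^^^^^^^^^^^
    return _quantile_unchecked(
        a, q, axis, out, overwrite_input, method, keepdims, weights)
    return _ureduce(a,
                    func=_quantile_ureduce_func,
    ...<5 lines>...
                    overwrite_input=overwrite_input,
                    method=method)
    r = func(a, **kwargs)
    result = _quantile(arr,
                       quantiles=q,
    ...<2 lines>...
                       out=out,
                       weights=wgt)
    slices_having_nans = np.isnan(arr[-1, ...])
                                  ~~~^^^^^^^^^
IndexError: index -1 is out of bounds for axis 0 with size 0
```

Run:
```python
from h import *
for n in("top","side"):
    d=get_image(n); cv2.imwrite(f"pics/{n}3.png",d["img"])
    P=world(d);Rd=isred(d["img"])
    for s in silhouettes(n,"orange_mid")[:2]:
        m=s["mask"]; p=P[m]; print(n,s["conf"],s["box"],np.round(np.median(p,0),4))
    if n=="side":
        a=np.array([-np.cos(.315),np.sin(.315)]) # cradle x
        for lab,mm in (("cell",silhouettes(n,"orange_mid")[0]["mask"]),):
            p=P[mm]; p=p[(p[:,2]>.06)&(p[:,2]<.13)]; t=(p[:,:2]-[.637,.0865])@a; print("lon range",np.percentile(t,[1,99]),"lat",np.percentile((p[:,:2]-[.637,.0865])@[-a[1],a[0]],[1,99]),"z",np.percentile(p[:,2],[2,98]))
a=cv2.imread("pics/top3.png")[150:300,180:380];b=cv2.imread("pics/side3.png")[120:270,220:420]
cv2.imwrite("pics/pre3.png",cv2.resize(np.hstack([a,b]),None,fx=2,fy=2))
```

```text
top 0.36 [408.7, 224.7, 443.5, 242.1] [ 0.6185 -0.2851  0.0181]
side 0.48 [305.1, 178.8, 343.9, 184.3] [0.6485 0.0695 0.0944]
lon range [-0.03836252  0.03083497] lat [0.00977007 0.02127652] z [0.08437799 0.10289129]
```

View pics/pre3.png

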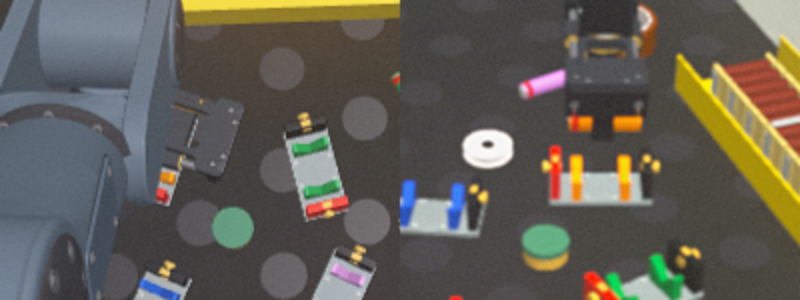

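```bash
cat >> h.py <<'E'
def held(name,c,yaw,x0,y0,zlo,zhi,mask=None):
    """held cell in camera: (lon range, lat centre, z centre) in frame at x0,y0 with yaw; by colour"""
    d=get_image(name);P=world(d);H=cv2.cvtColor(d["img"],cv2.COLOR_BGR2HSV)
    m=(np.hypot(P[...,0]-x0,P[...,1]-y0)<.06)&(P[...,2]>zlo)&(P[...,2]<zhi)&(H[...,1]>90)&(H[...,2]>60)
    m=cv2.morphologyEx(m.astype(np.uint8),cv2.MORPH_OPEN,np.ones((2,2)))>0
    p=P[m]; a=np.array([np.cos(yaw),np.sin(yaw)]); n=np.array([-a[1],a[0]])
    l=(p[:,:2]-[x0,y0])@a; b=(p[:,:2]-[x0,y0])@n; r=D[c][0]/2
    core=abs(l)<.029
    s=least_squares(lambda v:np.hypot(b[core]-v[0],p[core,2]-v[1])-r,[0,(zlo+zhi)/2],loss='soft_l1',f_scale=.001)
    return np.percentile(l,[1,99]),s.x,len(p),np.median(abs(s.fun))
E
python3 - <<'E'
from h import *
print(held("side","orange",2.826,.637,.0865,.07,.13)); print(held("top","orange",2.826,.637,.0865,.07,.13))
E
```

```text
(array([-0.05300004,  0.03140563]), array([9.46883895e-05, 9.59377095e-02]), 186, np.float64(0.0011664725578024266))Traceback (most recent call last):
  File "<stdin>", line 2, in <module>
  File "h.py", line 62, in held
    return np.percentile(l,[1,99]),s.x,len(p),np.median(abs(s.fun))
           ~~~~~~~~~~~~~^^^^^^^^^^
    return _quantile_unchecked(
        a, q, axis, out, overwrite_input, method, keepdims, weights)
    return _ureduce(a,
                    func=_quantile_ureduce_func,
    ...<5 lines>...
                    overwrite_input=overwrite_input,
                    method=method)
    r = func(a, **kwargs)
    result = _quantile(arr,
                       quantiles=q,
    ...<2 lines>...
                       out=out,
                       weights=wgt)
    slices_having_nans = np.isnan(arr[-1, ...])
                                  ~~~^^^^^^^^^
IndexError: index -1 is out of bounds for axis 0 with size 0
```

```bash
python3 -m inch '[[0,0.04,-0.03,-0.002,0.002,0.02,0.3],[0,0,0,0,0,0.02,0.3],[0,0,0,0,0,0.015,0.3],[0,0,0,0,0,0.005,0.3],[0,0,0,0,0,0,0.3]]' 25;  python3 plan.py .632 .0875 .0435 -0.315
python3 - <<'E'
from h import *
print(held("side","orange",2.826,.637,.0865,.05,.09))
d=get_image("side");P=world(d);s=silhouettes("side","orange_mid")[0];p=P[s["mask"]];p=p[(p[:,2]>.03)&(p[:,2]<.13)]
a=np.array([np.cos(2.826),np.sin(2.826)]); t=(p[:,:2]-[.637,.0865])@a; print(s["conf"],s["box"],"lon range",np.percentile(t,[1,99]))
E
```

```text
t: 10.28
tool_pos: [0.6374, 0.0855, 0.0637]
ee_rot: [0.987, -0.158, 0.007, -0.001]
wrist_force: [-0.5, 0.3, -1.6]
finger_gap: 0.365
t 10.28 pos [0.6374 0.0855 0.0637] psi -0.317 tilt [ 0.0134 -0.0007] gap 0.365 (31.8 mm) F [-0.5  0.3 -1.6] q [-0.04  0.78  1.52 -0.    0.82  1.85]
rot total units [-0.033 -0.124 -0.017] | then shift units (target axes) [-0.0076 -0.0003  0.027 ] | shift units (present axes) [-0.008  -0.0002  0.0269] mm [ -5.4   2.  -20.2]
(array([-0.04353761,  0.0264382 ]), array([0.00646186, 0.06215312]), 51, np.float64(0.001197360967804116))
0.68 [308.6, 196.8, 341.2, 202.2] lon range [-0.03730949  0.0243678 ]
```

```bash
python3 -m inch '[[-0.03,-0.12,-0.02,-0.0075,0,0.006,0.3],[0,0,0,0,0,0,0.3],[0,0,0,-0.001,0,0.008,0.3],[0,0,0,0,0,0,0.3]]' 25;  python3 plan.py .6325 .0880 .0435 -0.315
```

```text
t: 10.77
tool_pos: [0.633, 0.0878, 0.0558]
ee_rot: [0.988, -0.157, 0.003, -0.0]
wrist_force: [-0.2, 0.6, -1.7]
finger_gap: 0.363
t 10.77 pos [0.633  0.0878 0.0558] psi -0.314 tilt [0.0054 0.0001] gap 0.363 (31.6 mm) F [-0.2  0.6 -1.7] q [-0.04  0.79  1.53  0.    0.82  1.85]
rot total units [-0.017 -0.049  0.007] | then shift units (target axes) [-0.0006 -0.      0.0164] | shift units (present axes) [-0.0007  0.      0.0164] mm [ -0.5   0.2 -12.3]
```

```bash
python3 -m inch '[[0,-0.05,0,-0.001,0,0.007,0.3],[0,0,0,0,0,0,0.3],[0,0,0,-0.001,0,0.006,0.3],[0,0,0,0,0,0,0.3]]' 25;  python3 plan.py .6325 .0880 .0425 -0.315
python3 - <<'E'
from h import *
d=get_image("side");cv2.imwrite("pics/pre4.png",cv2.resize(d["img"][130:260,260:400],None,fx=5,fy=4.5,interpolation=cv2.INTER_CUBIC))
E
```

```text
t: 11.1
tool_pos: [0.6316, 0.0884, 0.0451]
ee_rot: [0.988, -0.156, 0.0, -0.001]
wrist_force: [-0.1, -0.9, -1.4]
finger_gap: 0.365
t 11.10 pos [0.6316 0.0884 0.0451] psi -0.314 tilt [0.0004 0.0019] gap 0.365 (31.8 mm) F [-0.1 -0.9 -1.4] q [-0.04  0.81  1.53  0.    0.8   1.85]
rot total units [-0.018  0.002  0.009] | then shift units (target axes) [0.0013 0.0002 0.0035] | shift units (present axes) [0.0013 0.0002 0.0035] mm [ 0.9 -0.4 -2.6]
```

View pics/pre4.png

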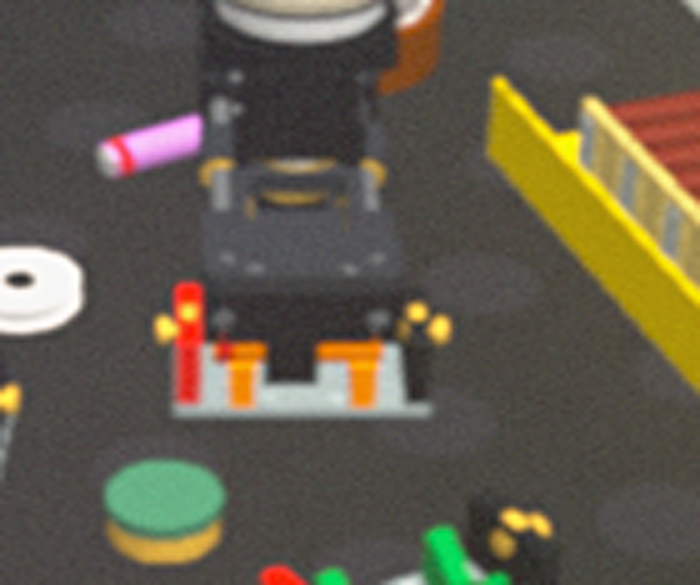

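Side view: the orange cell lies across both saddles, its red end next to the red block (left, about x=190 in the crop), with roughly 5 and 8 mm gaps to the end blocks. I'll lower the last bit and release.

```bash
python3 -m inch '[[0,0,0,0.001,0,0.003,0.3],[0,0,0,0,0,0,0.3]]' 25;  python3 plan.py .6325 .0880 .0425 -0.315
```

```text
t: 11.32
tool_pos: [0.6334, 0.0883, 0.0434]
ee_rot: [0.988, -0.157, 0.001, -0.001]
wrist_force: [1.2, -0.1, -0.5]
finger_gap: 0.368
t 11.32 pos [0.6334 0.0883 0.0434] psi -0.314 tilt [0.0026 0.002 ] gap 0.368 (32.0 mm) F [ 1.2 -0.1 -0.5] q [-0.04  0.81  1.53  0.    0.8   1.85]
rot total units [-0.026 -0.018  0.007] | then shift units (target axes) [-0.001   0.0007  0.0013] | shift units (present axes) [-0.001   0.0007  0.0013] mm [-0.9 -0.3 -0.9]
```

```bash
python3 -m inch '[[0,0,0,-0.001,0,0.001,0.3],[0,0,0,0,0,0,0.38],[0,0,0,0,0,0,0.4],[0,0,0,0,0,0,0.45],[0,0,0,0,0,0,0.6],[0,0,0,0,0,0,0.6],[0,0,0,0,0,0,0.6]]' 25;  python3 plan.py .6424 .2895 .13 0.24
python3 - <<'E'
from h import *
d=get_image("side");cv2.imwrite("pics/pre5.png",cv2.resize(d["img"][130:260,260:400],None,fx=5,fy=4.5,interpolation=cv2.INTER_CUBIC))
E
```

```text
t: 11.9
tool_pos: [0.634, 0.0883, 0.0439]
ee_rot: [0.988, -0.156, 0.003, -0.001]
wrist_force: [-0.3, 0.4, 0.8]
finger_gap: 0.565
t 11.90 pos [0.634  0.0883 0.0439] psi -0.314 tilt [0.0058 0.0016] gap 0.565 (49.1 mm) F [-0.3  0.4  0.8] q [-0.04  0.81  1.53  0.    0.8   1.85]
rot total units [-0.018 -0.056 -5.291] | then shift units (target axes) [ 0.0747 -0.2579 -0.1147] | shift units (present axes) [-0.0716 -0.259  -0.1142] mm [  8.4 201.2  86.1]
```

View pics/pre5.png

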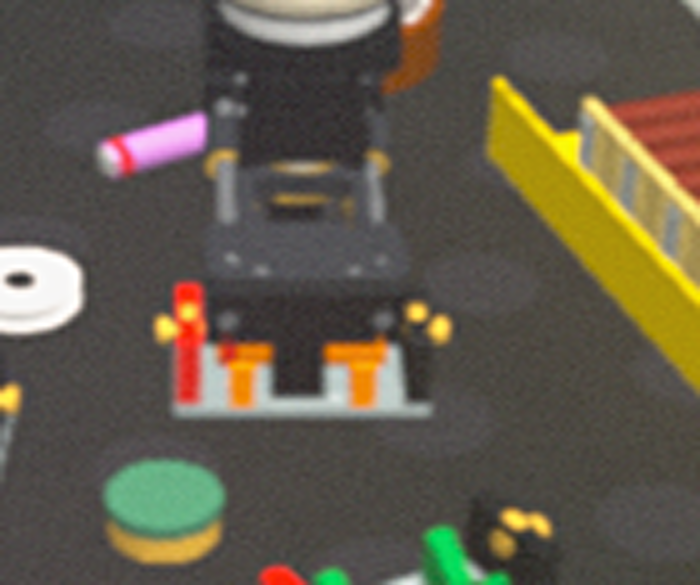

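```bash
python3 -m inch '[[0,0,0,0,0,-0.015,0.6],[0,0,0,0,0,-0.02,0.6],[0,0,0,0,0,-0.03,0.6],[0,0,-0.9,0,0,-0.03,0.6],[0,0,-0.9,0,0,-0.02,0.6],[0,0,-0.9,0,0,0,0.6],[0,0,-0.9,0,0,0,0.6],[0,0,-0.9,0,0,0,0.6],[0,0,-0.8,0,0,0,0.6],[0,0,0,0,0,0,0.6]]' 20; python3 plan.py .6424 .2895 .13 0.24
```

```text
t: 12.78
tool_pos: [0.6343, 0.088, 0.1426]
ee_rot: [0.991, 0.134, 0.006, 0.0]
wrist_force: [-0.3, 0.2, 0.0]
finger_gap: 0.599
t 12.78 pos [0.6343 0.088  0.1426] psi 0.268 tilt [0.0111 0.0012] gap 0.599 (52.1 mm) F [-0.3  0.2  0. ] q [-0.04  0.67  1.49  0.    0.97  1.26]
rot total units [ 0.015 -0.105  0.266] | then shift units (target axes) [ 0.0744 -0.2584  0.0168] | shift units (present axes) [ 0.0814 -0.2562  0.0173] mm [  8.1 201.5 -12.6]
```

```bash
python3 -m inch '[[0,-0.1,0.26,0,0,0,0.6],[0,0,0,0.015,-0.05,0.003,0.6],[0,0,0,0.015,-0.05,0.003,0.6],[0,0,0,0.015,-0.05,0.003,0.6],[0,0,0,0.015,-0.05,0.003,0.6],[0,0,0,0.014,-0.05,0.003,0.6],[0,0,0,0,0,0,0.6]]' 20; python3 plan.py .6424 .2895 .08 0.24
python3 - <<'E'
from h import *
for n in("top","side"):
    d=get_image(n);P=world(d);print(n,np.round(held(n,"orange",2.826,.637,.0865,.02,.055)[1],4) if 0 else "")
    s=silhouettes(n,"orange_mid")
    for q in s[:2]:
        c=cell(P,isred(d["img"]),q["mask"]&(P[...,2]>.02),*D["orange"]) ;print(q["conf"],q["box"],c)
d=get_image("side");cv2.imwrite("pics/a6.png",d["img"])
E
```

```text
t: 13.37
tool_pos: [0.6487, 0.2867, 0.1359]
ee_rot: [0.994, 0.106, 0.003, 0.001]
wrist_force: [0.1, -0.3, -0.5]
finger_gap: 0.595
t 13.37 pos [0.6487 0.2867 0.1359] psi 0.212 tilt [ 0.007  -0.0009] gap 0.595 (51.8 mm) F [ 0.1 -0.3 -0.5] q [ 0.26  0.76  1.3  -0.    1.08  1.62]
rot total units [ 0.023 -0.063 -0.266] | then shift units (target axes) [-0.0073 -0.0057  0.0745] | shift units (present axes) [-0.0079 -0.0056  0.0745] mm [ -6.3   2.8 -55.9]
top 
0.55 [246.9, 208.2, 270.8, 241.4] (array([0.63368022, 0.0875895 ]), np.float64(0.05199794898751231), np.float64(2.8133693987287844), np.float64(0.07020130855138995), np.float64(0.0031048073893889614), 14, (34.91215133666992, 71.26177978515625))
side 
0.91 [304.7, 196.2, 339.4, 211.4] (array([0.63755666, 0.08739364]), np.float64(0.029434979372146532), np.float64(2.8424012984806297), np.float64(0.0695890699329676), np.float64(0.0014746317956890742), 8, (28.710962295532227, 70.02432250976562))
```

View pics/a6.png

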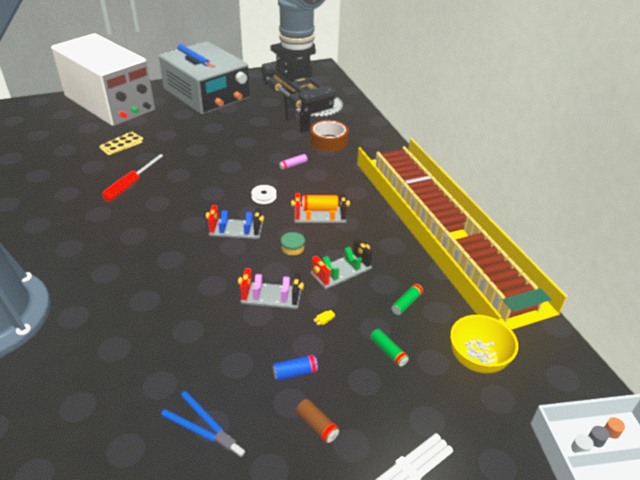

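```bash
python3 -m inch '[[0.02,-0.06,-0.27,-0.008,-0.006,0.02,0.5],[0,0,0,0,0,0,0.5],[0,0,0,0,0,0.025,0.5],[0,0,0,0,0,0,0.5],[0,0,0,0,0,0.025,0.5],[0,0,0,0,0,0,0.5]]' 20; python3 plan.py .6424 .2895 .028 0.24
```

```text
t: 14.12
tool_pos: [0.646, 0.2702, 0.0867]
ee_rot: [0.994, 0.109, 0.0, 0.003]
wrist_force: [-1.9, -0.6, -1.7]
finger_gap: 0.499
t 14.12 pos [0.646  0.2702 0.0867] psi 0.219 tilt [ 0.001 -0.006] gap 0.499 (43.5 mm) F [-1.9 -0.6 -1.7] q [ 0.24  0.81  1.34 -0.01  0.99  1.6 ]
rot total units [ 0.058  0.004 -0.204] | then shift units (target axes) [ 0.0015 -0.0262  0.0782] | shift units (present axes) [ 0.0009 -0.0267  0.0781] mm [ -3.6  19.3 -58.7]
```

```bash
python3 plan.py .6424 .2895 .08 0.24; python3 -m inch '[[0,0,0,0,0,0,0.5],[0,0,0,0,0,0,0.5]]' 20; python3 plan.py .6424 .2895 .08 0.24
python3 - <<'E'
from h import *
for n in("top","side"):
    d=get_image(n); cv2.imwrite(f"pics/{n}7.png",d["img"])
a=cv2.imread("pics/top7.png")[130:290,70:270];b=cv2.imread("pics/side7.png")[60:220,200:400]
cv2.imwrite("pics/pre7.png",cv2.resize(np.hstack([a,b]),None,fx=2,fy=2))
E
python3 plan.py .6424 .2895 .08 0.24
```

```text
t 14.12 pos [0.646  0.2702 0.0867] psi 0.219 tilt [ 0.001 -0.006] gap 0.499 (43.5 mm) F [-1.9 -0.6 -1.7] q [ 0.24  0.81  1.34 -0.01  0.99  1.6 ]
rot total units [ 0.058  0.004 -0.204] | then shift units (target axes) [ 0.0015 -0.0262  0.0089] | shift units (present axes) [ 0.0009 -0.0262  0.0087] mm [-3.6 19.3 -6.7]
t: 14.28
tool_pos: [0.6476, 0.2685, 0.0888]
ee_rot: [0.994, 0.107, 0.001, 0.003]
wrist_force: [-0.5, 0.3, 0.6]
finger_gap: 0.5
t 14.28 pos [0.6476 0.2685 0.0888] psi 0.215 tilt [ 0.0028 -0.0059] gap 0.500 (43.5 mm) F [-0.5  0.3  0.6] q [ 0.24  0.81  1.34 -0.01  0.99  1.6 ]
rot total units [ 0.06  -0.013 -0.236] | then shift units (target axes) [-0.0001 -0.0289  0.0117] | shift units (present axes) [-0.0008 -0.029   0.0115] mm [-5.2 21.  -8.8]
t 14.38 pos [0.6485 0.269  0.0896] psi 0.216 tilt [ 0.0055 -0.0052] gap 0.499 (43.4 mm) F [-0.1 -0.7 -0.6] q [ 0.24  0.81  1.34 -0.01  0.99  1.6 ]
rot total units [ 0.06 -0.04 -0.23] | then shift units (target axes) [-0.0014 -0.0285  0.0128] | shift units (present axes) [-0.0021 -0.0285  0.0126] mm [-6.1 20.5 -9.6]
```

View pics/pre7.png

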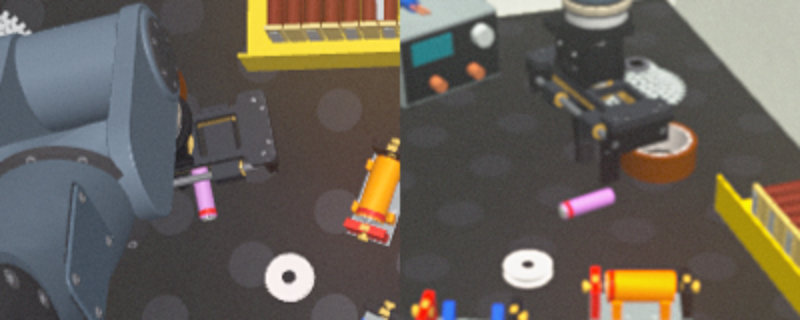

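```bash
python3 -m inch '[[0.06,-0.04,-0.23,-0.002,-0.014,0.005,0.5],[0,0,0,0,-0.0145,0.005,0.5],[0,0,0,0,0,0,0.5],[0,0,0,0,0,0,0.5],[0,0,0,0,0,0,0.5]]' 20; python3 plan.py .6424 .2895 .028 0.24
```

```text
t: 14.8
tool_pos: [0.6426, 0.2933, 0.0845]
ee_rot: [0.993, 0.122, 0.002, -0.001]
wrist_force: [-1.5, 0.6, -0.4]
finger_gap: 0.5
t 14.80 pos [0.6426 0.2933 0.0845] psi 0.244 tilt [0.0039 0.0023] gap 0.500 (43.5 mm) F [-1.5  0.6 -0.4] q [0.27 0.82 1.33 0.   0.99 1.6 ]
rot total units [-0.012 -0.041  0.035] | then shift units (target axes) [-0.0015  0.0048  0.0753] | shift units (present axes) [-0.0018  0.0049  0.0753] mm [ -0.2  -3.8 -56.5]
```

```bash
python3 -m inch '[[0,-0.04,0.03,-0.002,0.005,0.01,0.5],[0,0,0,0,0,0.012,0.5],[0,0,0,0,0,0.012,0.5],[0,0,0,0,0,0.01,0.5],[0,0,0,0,0,0,0.5],[0,0,0,0,0,0,0.5],[0,0,0,0,0,0,0.5]]' 20; python3 plan.py .6424 .2895 .028 0.24
```

```text
t: 15.38
tool_pos: [0.6409, 0.2882, 0.046]
ee_rot: [0.993, 0.12, -0.002, -0.0]
wrist_force: [0.3, 0.5, -0.0]
finger_gap: 0.497
t 15.38 pos [0.6409 0.2882 0.046 ] psi 0.240 tilt [-0.0039 -0.0001] gap 0.497 (43.2 mm) F [ 0.3  0.5 -0. ] q [0.26 0.87 1.34 0.   0.93 1.59]
rot total units [-0.008  0.037 -0.   ] | then shift units (target axes) [ 0.0023 -0.0012  0.024 ] | shift units (present axes) [ 0.0024 -0.0011  0.024 ] mm [  1.5   1.3 -18. ]
```

```bash
python3 -m inch '[[0,0.04,0,0.001,-0.001,0.012,0.5],[0,0,0,0,0,0.01,0.5],[0,0,0,0,0,0,0.5],[0,0,0,0,0,0,0.5]]' 20; python3 plan.py .6424 .2895 .0275 0.24
```

```text
t: 15.72
tool_pos: [0.6421, 0.2892, 0.0283]
ee_rot: [0.993, 0.12, 0.001, -0.001]
wrist_force: [-0.4, 0.4, 0.6]
finger_gap: 0.499
t 15.72 pos [0.6421 0.2892 0.0283] psi 0.240 tilt [0.0019 0.0013] gap 0.499 (43.4 mm) F [-0.4  0.4  0.6] q [0.26 0.9  1.35 0.   0.9  1.6 ]
rot total units [-0.008 -0.02  -0.003] | then shift units (target axes) [ 0.0004 -0.0003  0.001 ] | shift units (present axes) [ 0.0004 -0.0003  0.001 ] mm [ 0.3  0.3 -0.8]
```

```bash
python3 -m inch '[[0,0,0,0,0,0.001,0.15],[0,0,0,0,0,0,0.15],[0,0,0,0,0,0,0.15],[0,0,0,0,0,0,0.15],[0,0,0,0,0,0,0.15],[0,0,0,0,0,0,0.15],[0,0,0,0,0,0,0.15],[0,0,0,0,0,0,0.15],[0,0,0,0,0,0,0.15]]' 20; python3 plan.py .4754 -.1079 .15 -0.449
```

```text
t: 16.47
tool_pos: [0.6426, 0.2895, 0.0283]
ee_rot: [0.993, 0.12, 0.002, -0.001]
wrist_force: [-0.3, 0.4, -0.9]
finger_gap: 0.204
t 16.47 pos [0.6426 0.2895 0.0283] psi 0.240 tilt [0.0034 0.0018] gap 0.204 (17.7 mm) F [-0.3  0.4 -0.9] q [0.26 0.9  1.35 0.   0.9  1.6 ]
rot total units [-0.021 -0.031  6.578] | then shift units (target axes) [ 0.0291  0.5741 -0.1622] | shift units (present axes) [-0.3418  0.4616 -0.1639] mm [-167.2 -397.4  121.7]
```

```bash
python3 -m inch '[[0,0,0,0,0,-0.01,0.15],[0,0,0,0,0,-0.02,0.15],[0,0,0,0,0,-0.03,0.15],[0,0,0.94,0,0,-0.03,0.15],[0,0,0.94,0,0,-0.03,0.15],[0,0,0.94,0,0,-0.03,0.15],[0,0,0.94,0,0,-0.01,0.15],[0,0,0.94,0,0,0,0.15],[0,0,0.94,0,0,0,0.15],[0,0,0.94,0,0,0,0.15],[0,0,0,0,0,0,0.15],[0,0,0,0,0,0,0.15]]' 25; python3 plan.py .4754 -.1079 .14 -0.449
```

```text
t: 17.47
tool_pos: [0.6442, 0.29, 0.1706]
ee_rot: [0.971, -0.238, 0.007, -0.004]
wrist_force: [-0.6, 0.0, -0.6]
finger_gap: 0.205
t 17.47 pos [0.6442 0.29   0.1706] psi -0.480 tilt [0.0159 0.0052] gap 0.205 (17.9 mm) F [-0.6  0.  -0.6] q [0.26 0.71 1.29 0.   1.12 2.32]
rot total units [-0.112 -0.114 -0.298] | then shift units (target axes) [0.0275 0.5757 0.0408] | shift units (present axes) [0.045  0.575  0.0345] mm [-168.8 -397.9  -30.6]
```

```bash
python3 -m inch '[[-0.1,-0.1,-0.3,0,0.02,0,0.15],[0,0,0,0.0025,0.04,0.002,0.15],[0,0,0,0.0025,0.052,0.003,0.15],[0,0,0,0.0025,0.052,0.003,0.15],[0,0,0,0.0025,0.052,0.003,0.15],[0,0,0,0.0025,0.052,0.003,0.15],[0,0,0,0.0025,0.052,0.003,0.15],[0,0,0,0.0025,0.052,0.003,0.15],[0,0,0,0.0025,0.052,0.003,0.15],[0,0,0,0.0025,0.052,0.003,0.15],[0,0,0,0.0025,0.04,0.003,0.15],[0,0,0,0.0025,0.025,0.003,0.15],[0,0,0,0,0.01,0,0.15],[0,0,0,0,0,0,0.15],[0,0,0,0,0,0,0.15],[0,0,0,0,0,0,0.15]]' 25; python3 plan.py .4754 -.1079 .10 -0.449
```

```text
t: 18.8
tool_pos: [0.4892, -0.1059, 0.1515]
ee_rot: [0.98, -0.201, 0.011, -0.004]
wrist_force: [0.9, -1.0, -0.9]
finger_gap: 0.203
t 18.80 pos [ 0.4892 -0.1059  0.1515] psi -0.404 tilt [0.0221 0.0029] gap 0.203 (17.6 mm) F [ 0.9 -1.  -0.9] q [-0.44  0.5   1.85  0.02  0.77  1.52]
rot total units [-0.113 -0.181  0.427] | then shift units (target axes) [-0.0155  0.0104  0.0687] | shift units (present axes) [-0.0172  0.0105  0.0682] mm [-13.8  -2.  -51.5]
```

```bash
python3 -m inch '[[-0.11,-0.18,0.42,-0.0155,0.0105,0.015,0.15],[0,0,0,0,0,0.015,0.15],[0,0,0,0,0,0.015,0.15],[0,0,0,0,0,0.012,0.15],[0,0,0,0,0,0,0.15],[0,0,0,0,0,0,0.15],[0,0,0,0,0,0,0.15]]' 25; python3 plan.py .4754 -.1079 .08 -0.449
python3 - <<'E'
from h import *
for n in("top","side"):
    d=get_image(n); cv2.imwrite(f"pics/{n}8.png",d["img"])
    P=world(d)
    for s in silhouettes(n,"lilac_mid")[:2]: print(n,s["conf"],s["box"],np.round(np.median(P[s["mask"]],0),4))
a=cv2.imread("pics/top8.png")[230:360,270:430];b=cv2.imread("pics/side8.png")[200:330,200:360]
cv2.imwrite("pics/pre8.png",cv2.resize(np.hstack([a,b]),None,fx=2.5,fy=2.5))
E
```

```text
t: 19.38
tool_pos: [0.4802, -0.1008, 0.1088]
ee_rot: [0.977, -0.215, 0.003, -0.0]
wrist_force: [-0.1, 0.6, -0.8]
finger_gap: 0.208
t 19.38 pos [ 0.4802 -0.1008  0.1088] psi -0.434 tilt [ 0.0052 -0.001 ] gap 0.208 (18.1 mm) F [-0.1  0.6 -0.8] q [-0.44  0.58  1.89  0.    0.67  1.57]
rot total units [-0.013 -0.049  0.143] | then shift units (target axes) [-0.0017  0.0113  0.0384] | shift units (present axes) [-0.002   0.0113  0.0383] mm [ -4.8  -7.1 -28.8]
```

View pics/pre8.png

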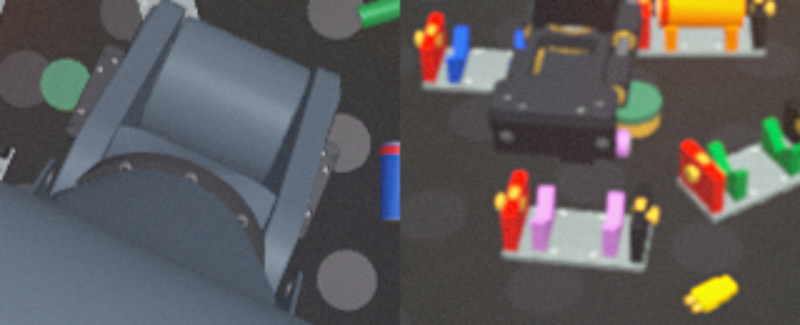

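```bash
python3 -m inch '[[0,-0.05,0.14,-0.002,0.0115,0.01,0.15],[0,0,0,0,0,0,0.15],[0,0,0,0,0,0.012,0.15],[0,0,0,0,0,0.012,0.15],[0,0,0,0,0,0.012,0.15],[0,0,0,0,0,0,0.15],[0,0,0,0,0,0,0.15]]' 25; python3 plan.py .4754 -.1079 .062 -0.449
python3 - <<'E'
from h import *
n="side"
d=get_image(n)
P=world(d)
for s in silhouettes(n,"lilac_mid")[:2]: print(n,s["conf"],s["box"],np.round(np.median(P[s["mask"]],0),4))
cv2.imwrite("pics/pre9.png",cv2.resize(d["img"][230:330,220:330],None,fx=5,fy=5,interpolation=cv2.INTER_CUBIC))
E
```

```text
t: 20.17
tool_pos: [0.4751, -0.1108, 0.0714]
ee_rot: [0.974, -0.225, 0.001, -0.0]
wrist_force: [-0.0, 0.4, -1.0]
finger_gap: 0.201
t 20.17 pos [ 0.4751 -0.1108  0.0714] psi -0.453 tilt [0.0024 0.0002] gap 0.201 (17.5 mm) F [-0.   0.4 -1. ] q [-0.46  0.65  1.91  0.    0.58  1.56]
rot total units [-0.012 -0.02  -0.042] | then shift units (target axes) [-0.0014 -0.0036  0.0125] | shift units (present axes) [-0.0014 -0.0036  0.0125] mm [ 0.3  2.9 -9.4]
```

View pics/pre9.png

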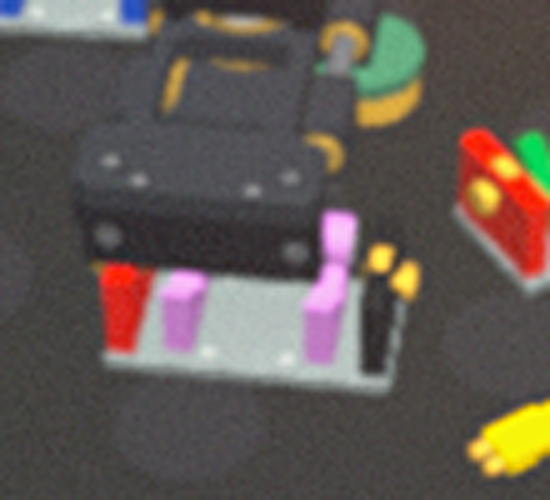

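Run:
```python
from h import *
d=get_image("side");P=world(d);H=cv2.cvtColor(d["img"],cv2.COLOR_BGR2HSV)
m=(H[...,0]>135)&(H[...,0]<165)&(H[...,1]>60)&(H[...,2]>100)&(P[...,2]>.04)&(np.hypot(P[...,0]-.475,P[...,1]+.108)<.07)
p=P[m];w=2.693;a=np.array([np.cos(w),np.sin(w)]);n=np.array([-a[1],a[0]])
v,u=np.where(m);print(m.sum(),u.min(),u.max(),v.min(),v.max())
c=np.array([.4764,-.1095]);l=(p[:,:2]-c)@a;b=(p[:,:2]-c)@n
print("side-frame lon",np.percentile(l,[2,50,98]),"lat",np.percentile(b,[2,50,98]),"z",np.percentile(p[:,2],[2,50,98]))
```

```text
37 285 290 273 282
side-frame lon [-0.03390405 -0.03007158 -0.02535761] lat [-0.00243229  0.00791556  0.01243408] z [0.04974675 0.05827067 0.0616833 ]
```

```bash
python3 -m inch '[[0,0,-0.04,-0.0015,-0.0036,0.004,0.15],[0,0,0,0,0,0,0.15],[0,0,0,0,0,0.008,0.15],[0,0,0,0,0,0.008,0.15],[0,0,0,0,0,0,0.15],[0,0,0,0,0,0,0.15]]' 25; python3 plan.py .4754 -.1079 .051 -0.449
```

```text
t: 20.82
tool_pos: [0.4768, -0.1076, 0.0568]
ee_rot: [0.975, -0.222, 0.003, 0.0]
wrist_force: [1.1, -0.1, -1.1]
finger_gap: 0.202
t 20.82 pos [ 0.4768 -0.1076  0.0568] psi -0.448 tilt [ 0.0065 -0.0018] gap 0.202 (17.6 mm) F [ 1.1 -0.1 -1.1] q [-0.45  0.68  1.92  0.    0.54  1.56]
rot total units [-0.012 -0.063  0.013] | then shift units (target axes) [-0.0015  0.0012  0.0077] | shift units (present axes) [-0.0015  0.0012  0.0077] mm [-1.4 -0.3 -5.8]
```

```bash
python3 -m inch '[[0,-0.06,0,-0.002,0.001,0.004,0.15],[0,0,0,0,0,0,0.15],[0,0,0,0,0,0.0025,0.15],[0,0,0,0,0,0,0.15],[0,0,0,0,0,0,0.15]]' 25; python3 plan.py .4754 -.1079 .051 -0.449
python3 -m inch '[[0,0,0,0,0,0.001,0.15],[0,0,0,0,0,0,0.15],[0,0,0,0,0,0,0.15]]' 25; python3 plan.py .4754 -.1079 .051 -0.449
```

```text
t: 21.23
tool_pos: [0.475, -0.1077, 0.0513]
ee_rot: [0.975, -0.222, -0.0, -0.001]
wrist_force: [-0.6, 0.7, -0.5]
finger_gap: 0.203
t 21.23 pos [ 0.475  -0.1077  0.0513] psi -0.448 tilt [0.0002 0.0013] gap 0.203 (17.6 mm) F [-0.6  0.7 -0.5] q [-0.45  0.69  1.92  0.    0.53  1.56]
rot total units [-0.012  0.004  0.01 ] | then shift units (target axes) [0.0005 0.     0.0003] | shift units (present axes) [0.0005 0.     0.0003] mm [ 0.4 -0.2 -0.3]
t: 21.48
tool_pos: [0.4753, -0.1075, 0.0511]
ee_rot: [0.975, -0.222, 0.0, -0.001]
wrist_force: [-0.3, 1.0, -0.1]
finger_gap: 0.203
t 21.48 pos [ 0.4753 -0.1075  0.0511] psi -0.448 tilt [0.0012 0.0013] gap 0.203 (17.7 mm) F [-0.3  1.  -0.1] q [-0.45  0.69  1.92  0.    0.53  1.56]
rot total units [-0.016 -0.005  0.008] | then shift units (target axes) [0.0003 0.0004 0.0001] | shift units (present axes) [0.0003 0.0004 0.0001] mm [ 0.1 -0.4 -0.1]
```

Now resting at the expected height (contact force rising towards 0). Release and retreat.

```bash
python3 -m inch '[[0,0,0,0,0,0,0.22],[0,0,0,0,0,0,0.25],[0,0,0,0,0,0,0.3],[0,0,0,0,0,0,0.5],[0,0,0,0,0,0,0.5],[0,0,0,0,0,0,0.5],[0,0,0,0,0,0,0.5],[0,0,0,0,0,-0.01,0.5],[0,0,0,0,0,-0.02,0.5],[0,0,0,0,0,-0.03,0.5],[0,0,0,0,0,-0.03,0.5],[0,0,0,0,0,-0.02,0.5],[0,0,0,0,0,0,0.5],[0,0,0,0,0,0,0.5]]' 20; python3 plan.py .464 -.28 .13 -0.05
python3 - <<'E'
from h import *
n="side"
d=get_image(n)
cv2.imwrite("pics/pre10.png",cv2.resize(d["img"][200:330,180:330],None,fx=4,fy=4,interpolation=cv2.INTER_CUBIC))
E
```

```text
t: 22.65
tool_pos: [0.4744, -0.1077, 0.1383]
ee_rot: [0.975, -0.222, -0.001, -0.001]
wrist_force: [-0.3, 0.0, -0.5]
finger_gap: 0.499
t 22.65 pos [ 0.4744 -0.1077  0.1383] psi -0.448 tilt [-0.0008  0.0017] gap 0.499 (43.4 mm) F [-0.3  0.  -0.5] q [-0.45  0.52  1.88  0.    0.75  1.56]
rot total units [-0.014  0.012 -3.801] | then shift units (target axes) [-0.0023  0.2302  0.011 ] | shift units (present axes) [0.0871 0.2131 0.0106] mm [ -10.4 -172.3   -8.3]
```

View pics/pre10.png

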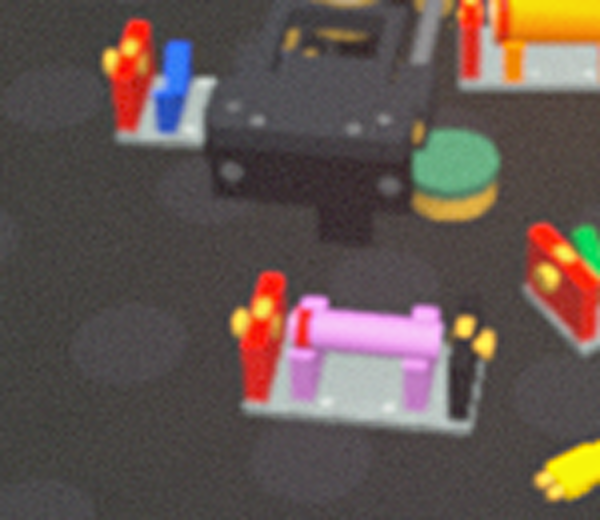

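Lilac is seated in both saddles, red band at the red block (crop about (370,330)). Next, blue.

```bash
python3 -m inch '[[0,0,-0.95,0,0,0,0.57],[0,0,-0.95,0,0,0,0.57],[0,0,-0.95,0,0,0,0.57],[0,0,-0.95,0,0,0,0.57],[0,0,0,0,0.025,0,0.57],[0,0,0,0,0.045,0.002,0.57],[0,0,0,0,0.05,0.003,0.57],[0,0,0,0,0.05,0.003,0.57],[0,0,0,0,0.04,0.003,0.57],[0,0,0,0,0.02,0,0.57],[0,0,0,0,0,0,0.57],[0,0,0,0,0,0,0.57],[0,0,0,0,0,0,0.57]]' 20; python3 plan.py .464 -.28 .08 -0.05
```

```text
t: 23.78
tool_pos: [0.461, -0.2794, 0.1137]
ee_rot: [1.0, -0.013, -0.012, -0.009]
wrist_force: [0.1, 0.7, 0.3]
finger_gap: 0.569
t 23.78 pos [ 0.461  -0.2794  0.1137] psi -0.026 tilt [-0.0243  0.019 ] gap 0.569 (49.5 mm) F [0.1 0.7 0.3] q [-0.75  0.62  1.74 -0.    0.81  0.85]
rot total units [-0.173  0.239  0.229] | then shift units (target axes) [0.004  0.0006 0.045 ] | shift units (present axes) [0.0051 0.0015 0.0449] mm [  3.   -0.6 -33.7]
```

```bash
python3 -m inch '[[-0.17,0.24,0.23,0.004,0.001,0.01,0.57],[0,0,0,0,0,0,0.57],[0,0,0,0,0,0.012,0.57],[0,0,0,0,0,0.012,0.57],[0,0,0,0,0,0.012,0.57],[0,0,0,0,0,0,0.57],[0,0,0,0,0,0,0.57]]' 20; python3 plan.py .464 -.28 .028 -0.05
python3 - <<'E'
from h import *
for n in("top","side"):
    d=get_image(n); cv2.imwrite(f"pics/{n}11.png",d["img"])
a=cv2.imread("pics/top11.png")[240:370,360:520];b=cv2.imread("pics/side11.png")[310:440,220:380]
cv2.imwrite("pics/pre11.png",cv2.resize(np.hstack([a,b]),None,fx=2.5,fy=2.5))
E
```

```text
t: 24.37
tool_pos: [0.4631, -0.2699, 0.0765]
ee_rot: [1.0, -0.02, -0.003, -0.003]
wrist_force: [-0.4, 0.3, 0.1]
finger_gap: 0.573
t 24.37 pos [ 0.4631 -0.2699  0.0765] psi -0.040 tilt [-0.0051  0.0066] gap 0.573 (49.8 mm) F [-0.4  0.3  0.1] q [-0.74  0.68  1.78  0.    0.69  0.87]
rot total units [-0.061  0.052  0.095] | then shift units (target axes) [0.0019 0.0134 0.0647] | shift units (present axes) [0.0021 0.0138 0.0646] mm [  0.9 -10.1 -48.5]
```

View pics/pre11.png

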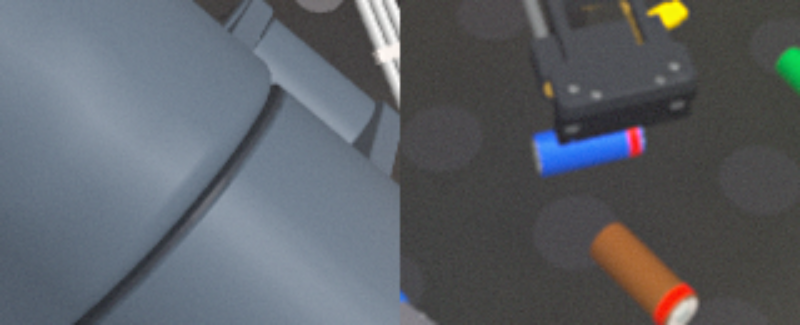

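```bash
python3 -m inch '[[-0.06,0.05,0.1,0.002,0.0135,0,0.57],[0,0,0,0,0,0,0.57],[0,0,0,0,0,0,0.57],[0,0,0,0,0,0.01,0.57],[0,0,0,0,0,0.012,0.57],[0,0,0,0,0,0.01,0.57],[0,0,0,0,0,0,0.57],[0,0,0,0,0,0,0.57]]' 20; python3 plan.py .464 -.28 .028 -0.05
```

```text
t: 25.13
tool_pos: [0.4651, -0.2834, 0.0513]
ee_rot: [1.0, -0.027, 0.002, 0.002]
wrist_force: [-0.3, -0.6, -1.2]
finger_gap: 0.571
t 25.13 pos [ 0.4651 -0.2834  0.0513] psi -0.054 tilt [ 0.0032 -0.0034] gap 0.571 (49.7 mm) F [-0.3 -0.6 -1.2] q [-0.75  0.73  1.78 -0.    0.63  0.87]
rot total units [ 0.031 -0.032 -0.034] | then shift units (target axes) [-0.0017 -0.0045  0.0311] | shift units (present axes) [-0.0018 -0.0046  0.0311] mm [ -1.1   3.4 -23.3]
```

```bash
python3 -m inch '[[0.03,-0.03,-0.03,-0.002,-0.004,0.008,0.57],[0,0,0,0,0,0,0.57],[0,0,0,0,0,0.01,0.57],[0,0,0,0,0,0.01,0.57],[0,0,0,0,0,0,0.57],[0,0,0,0,0,0,0.57]]' 20; python3 plan.py .464 -.28 .028 -0.05
```

```text
t: 25.63
tool_pos: [0.4634, -0.2793, 0.0275]
ee_rot: [1.0, -0.025, -0.001, -0.001]
wrist_force: [0.6, -0.6, -0.0]
finger_gap: 0.57
t 25.63 pos [ 0.4634 -0.2793  0.0275] psi -0.050 tilt [-0.0011  0.0013] gap 0.570 (49.6 mm) F [ 0.6 -0.6 -0. ] q [-0.75  0.77  1.79  0.    0.59  0.87]
rot total units [-0.012  0.011  0.004] | then shift units (target axes) [ 0.0009  0.0008 -0.0007] | shift units (present axes) [ 0.0009  0.0008 -0.0007] mm [ 0.6 -0.7  0.5]
```

```bash
python3 -m inch '[[0,0,0,0.001,0.001,0,0.22],[0,0,0,0,0,0,0.22],[0,0,0,0,0,0,0.22],[0,0,0,0,0,0,0.22],[0,0,0,0,0,0,0.22],[0,0,0,0,0,0,0.22],[0,0,0,0,0,0,0.22],[0,0,0,0,0,0,0.22],[0,0,0,0,0,0,0.22],[0,0,0,0,0,0,0.22]]' 20; python3 plan.py .4594 .0951 .15 2.736
```

```text
t: 26.47
tool_pos: [0.4644, -0.2805, 0.028]
ee_rot: [1.0, -0.025, -0.0, -0.0]
wrist_force: [0.3, 0.4, -1.2]
finger_gap: 0.297
t 26.47 pos [ 0.4644 -0.2805  0.028 ] psi -0.049 tilt [-0.0003  0.0005] gap 0.297 (25.8 mm) F [ 0.3  0.4 -1.2] q [-0.75  0.77  1.78  0.    0.59  0.87]
rot total units [-6.0000e-03 -6.0000e-03 -2.6599e+01] | then shift units (target axes) [ 0.2037  0.4575 -0.1627] | shift units (present axes) [-0.0315 -0.4999 -0.1624] mm [ -5.  375.6 122. ]
```

```bash
python3 -m inch '[[0,0,0,0,0,-0.01,0.22],[0,0,0,0,0,-0.02,0.22],[0,0,0,0,0,-0.03,0.22],[0,0,-0.96,0,0,-0.03,0.22],[0,0,-0.96,0,0,-0.03,0.22],[0,0,-0.96,0,0,-0.02,0.22],[0,0,-0.96,0,0,-0.01,0.22],[0,0,-0.96,0,0,0,0.22],[0,0,-0.96,0,0,0,0.22],[0,0,-0.96,0,0,0,0.22],[0,0,-0.96,0,0,0,0.22],[0,0,-0.96,0,0,0,0.22],[0,0,-0.96,0,0,0,0.22],[0,0,-0.96,0,0,0,0.22],[0,0,-0.96,0,0,0,0.22],[0,0,-0.96,0,0,0,0.22],[0,0,-0.96,0,0,0,0.22],[0,0,-0.96,0,0,0,0.22],[0,0,-0.96,0,0,0,0.22],[0,0,-0.96,0,0,0,0.22]]' 25; python3 -m inch '[[0,0,-0.96,0,0,0,0.22],[0,0,-0.96,0,0,0,0.22],[0,0,-0.96,0,0,0,0.22],[0,0,-0.96,0,0,0,0.22],[0,0,-0.96,0,0,0,0.22],[0,0,-0.96,0,0,0,0.22],[0,0,-0.96,0,0,0,0.22],[0,0,-0.96,0,0,0,0.22],[0,0,-0.96,0,0,0,0.22],[0,0,-0.96,0,0,0,0.22],[0,0,0,0,0,0,0.22],[0,0,0,0,0,0,0.22]]' 25; python3 plan.py .4594 .0951 .15 2.736
```

```text
t: 28.13
tool_pos: [0.4622, -0.2781, 0.1564]
ee_rot: [0.643, 0.766, 0.0, 0.001]
wrist_force: [-0.3, -0.0, -1.1]
finger_gap: 0.296
t: 29.13
tool_pos: [0.4598, -0.2756, 0.1624]
ee_rot: [0.169, 0.986, -0.001, 0.001]
wrist_force: [-0.3, 0.6, -0.6]
finger_gap: 0.297
t 29.13 pos [ 0.4598 -0.2756  0.1624] psi 2.802 tilt [ 0.0027 -0.0019] gap 0.297 (25.8 mm) F [-0.3  0.6 -0.6] q [-0.75  0.53  1.74  0.    0.87 -1.98]
rot total units [-0.008  0.03   0.631] | then shift units (target axes) [0.1956 0.454  0.0166] | shift units (present axes) [0.1652 0.4659 0.0156] mm [ -0.4 370.7 -12.4]
```

```bash
python3 -m inch '[[0,0,0.63,0,0,0,0.22],[0,0,0,0.01,0.022,0,0.22],[0,0,0,0.018,0.042,0.002,0.22],[0,0,0,0.02,0.046,0.002,0.22],[0,0,0,0.02,0.046,0.002,0.22],[0,0,0,0.02,0.046,0.002,0.22],[0,0,0,0.02,0.046,0.002,0.22],[0,0,0,0.02,0.046,0.002,0.22],[0,0,0,0.02,0.046,0.002,0.22],[0,0,0,0.02,0.046,0.002,0.22],[0,0,0,0.018,0.04,0.002,0.22],[0,0,0,0.01,0.022,0.002,0.22],[0,0,0,0.004,0.01,0,0.22],[0,0,0,0,0,0,0.22],[0,0,0,0,0,0,0.22],[0,0,0,0,0,0,0.22]]' 25; python3 plan.py .4594 .0951 .10 2.736
```

```text
t: 30.47
tool_pos: [0.4697, 0.109, 0.1481]
ee_rot: [0.225, 0.974, -0.004, 0.009]
wrist_force: [0.3, -0.5, -0.7]
finger_gap: 0.291
t 30.47 pos [0.4697 0.109  0.1481] psi 2.688 tilt [ 0.016  -0.0113] gap 0.291 (25.3 mm) F [ 0.3 -0.5 -0.7] q [ 0.    0.5   1.89 -0.02  0.74 -1.1 ]
rot total units [-0.035  0.184 -0.455] | then shift units (target axes) [ 0.0053 -0.0225  0.0642] | shift units (present axes) [ 0.0055 -0.0225  0.0642] mm [-10.3 -13.9 -48.1]
```

```bash
python3 -m inch '[[-0.03,0.18,-0.45,0.005,-0.0225,0.01,0.22],[0,0,0,0,0,0,0.22],[0,0,0,0,0,0.015,0.22],[0,0,0,0,0,0.02,0.22],[0,0,0,0,0,0.02,0.22],[0,0,0,0,0,0,0.22],[0,0,0,0,0,0,0.22]]' 25; python3 plan.py .4594 .0951 .08 2.736; python3 -m inch '[[0,0,0,0,0,0,0.22]]'; python3 plan.py .4594 .0951 .08 2.736
```

```text
t: 31.05
tool_pos: [0.4643, 0.0862, 0.1005]
ee_rot: [0.212, 0.977, 0.0, 0.005]
wrist_force: [-0.8, 0.2, -0.8]
finger_gap: 0.295
t 31.05 pos [0.4643 0.0862 0.1005] psi 2.715 tilt [ 0.009  -0.0019] gap 0.295 (25.7 mm) F [-0.8  0.2 -0.8] q [-0.05  0.58  1.94 -0.    0.61 -1.19]
rot total units [ 0.018  0.086 -0.204] | then shift units (target axes) [0.0107 0.0083 0.0273] | shift units (present axes) [0.0111 0.008  0.0272] mm [ -4.9   8.9 -20.5]
t: 31.13
tool_pos: [0.4647, 0.0855, 0.1008]
ee_rot: [0.213, 0.977, 0.0, 0.005]
wrist_force: [-0.9, 0.2, -1.0]
finger_gap: 0.296
t 31.13 pos [0.4647 0.0855 0.1008] psi 2.713 tilt [ 0.0091 -0.002 ] gap 0.296 (25.8 mm) F [-0.9  0.2 -1. ] q [-0.05  0.58  1.94 -0.    0.61 -1.19]
rot total units [ 0.018  0.087 -0.224] | then shift units (target axes) [0.0115 0.009  0.0277] | shift units (present axes) [0.012  0.0087 0.0276] mm [ -5.3   9.6 -20.8]
```

```bash
python3 -m inch '[[0.02,0.09,-0.22,0.012,0.009,0.01,0.22],[0,0,0,0,0,0,0.22],[0,0,0,0,0,0,0.22],[0,0,0,0,0,0.014,0.22],[0,0,0,0,0,0,0.22],[0,0,0,0,0,0,0.22]]' 25; python3 plan.py .4594 .0951 .07 2.736
python3 - <<'E'
from h import *
d=get_image("side");P=world(d);H=cv2.cvtColor(d["img"],cv2.COLOR_BGR2HSV)
cv2.imwrite("pics/pre12.png",cv2.resize(d["img"][140:260,170:310],None,fx=4.5,fy=4.5,interpolation=cv2.INTER_CUBIC))
m=(H[...,0]>105)&(H[...,0]<125)&(H[...,1]>120)&(H[...,2]>60)&(P[...,2]>.035)&(np.hypot(P[...,0]-.459,P[...,1]-.095)<.07)
p=P[m];w=2.736;a=np.array([np.cos(w),np.sin(w)]);n=np.array([-a[1],a[0]])
c=np.array([.4605,.0931]);l=(p[:,:2]-c)@a;b=(p[:,:2]-c)@n
print(m.sum(),"side-frame lon",np.percentile(l,[2,50,98]),"lat",np.percentile(b,[2,50,98]),"z",np.percentile(p[:,2],[2,50,98]))
E
```

```text
t: 31.63
tool_pos: [0.4611, 0.0966, 0.0849]
ee_rot: [0.201, 0.98, 0.001, 0.003]
wrist_force: [1.0, -1.0, -0.8]
finger_gap: 0.297
t 31.63 pos [0.4611 0.0966 0.0849] psi 2.737 tilt [ 0.0054 -0.0001] gap 0.297 (25.9 mm) F [ 1.  -1.  -0.8] q [-0.03  0.61  1.95  0.    0.57 -1.2 ]
rot total units [0.02  0.048 0.012] | then shift units (target axes) [ 0.0013 -0.0027  0.0199] | shift units (present axes) [ 0.0014 -0.0027  0.0199] mm [ -1.7  -1.5 -14.9]
114 side-frame lon [-0.03360936 -0.02586456  0.01825738] lat [-0.00686764  0.00821936  0.01451439] z [0.0609655  0.07165758 0.08223304]
```

View pics/pre12.png

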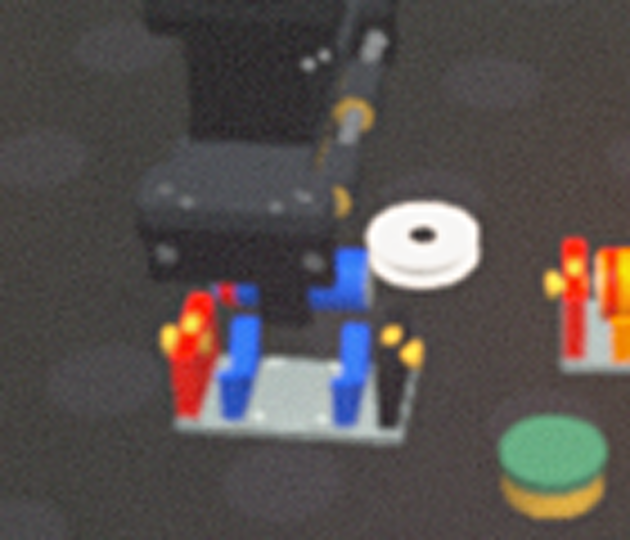

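```bash
python3 -m inch '[[0.02,0.05,0,0.001,-0.003,0.008,0.22],[0,0,0,0,0,0,0.22],[0,0,0,0,0,0.01,0.22],[0,0,0,0,0,0.012,0.22],[0,0,0,0,0,0.01,0.22],[0,0,0,0,0,0,0.22],[0,0,0,0,0,0,0.22]]' 25; python3 plan.py .4594 .0951 .0468 2.736
```

```text
t: 32.27
tool_pos: [0.46, 0.0946, 0.0527]
ee_rot: [0.201, 0.98, 0.0, 0.0]
wrist_force: [-0.1, -0.8, -1.5]
finger_gap: 0.302
t 32.27 pos [0.46   0.0946 0.0527] psi 2.737 tilt [ 0.0008 -0.    ] gap 0.302 (26.3 mm) F [-0.1 -0.8 -1.5] q [-0.04  0.68  1.96  0.    0.5  -1.2 ]
rot total units [0.003 0.007 0.012] | then shift units (target axes) [0.0011 0.0003 0.0078] | shift units (present axes) [0.0011 0.0003 0.0078] mm [-0.6  0.5 -5.9]
```

```bash
python3 -m inch '[[0,0,0,0.001,0,0.004,0.22],[0,0,0,0,0,0,0.22],[0,0,0,0,0,0.003,0.22],[0,0,0,0,0,0,0.22],[0,0,0,0,0,0,0.22]]' 25; python3 plan.py .4594 .0951 .0468 2.736;python3 -m inch '[[0,0,0,0,0,0.0015,0.22],[0,0,0,0,0,0,0.22],[0,0,0,0,0,0,0.22]]' 25; python3 plan.py .4594 .0951 .0468 2.736
```

```text
t: 32.68
tool_pos: [0.4601, 0.0956, 0.0475]
ee_rot: [0.201, 0.98, 0.001, 0.001]
wrist_force: [-0.1, 0.6, -1.2]
finger_gap: 0.295
t 32.68 pos [0.4601 0.0956 0.0475] psi 2.736 tilt [0.003  0.0009] gap 0.295 (25.7 mm) F [-0.1  0.6 -1.2] q [-0.03  0.69  1.97  0.    0.48 -1.2 ]
rot total units [0.019 0.023 0.001] | then shift units (target axes) [ 0.0006 -0.001   0.001 ] | shift units (present axes) [ 0.0006 -0.001   0.001 ] mm [-0.7 -0.5 -0.7]
t: 32.93
tool_pos: [0.4604, 0.0958, 0.0468]
ee_rot: [0.201, 0.98, 0.001, 0.002]
wrist_force: [-0.6, 1.2, -0.2]
finger_gap: 0.299
t 32.93 pos [0.4604 0.0958 0.0468] psi 2.736 tilt [0.0041 0.001 ] gap 0.299 (26.0 mm) F [-0.6  1.2 -0.2] q [-0.03  0.69  1.97  0.    0.48 -1.2 ]
rot total units [0.025 0.032 0.   ] | then shift units (target axes) [ 0.0009 -0.0013 -0.    ] | shift units (present axes) [ 0.0009 -0.0013 -0.    ] mm [-1.  -0.7  0. ]
```

```bash
python3 -m inch '[[0,0,0,0,0,0,0.31],[0,0,0,0,0,0,0.34],[0,0,0,0,0,0,0.4],[0,0,0,0,0,0,0.55],[0,0,0,0,0,0,0.55],[0,0,0,0,0,0,0.55],[0,0,0,0,0,0,0.55],[0,0,0,0,0,-0.01,0.55],[0,0,0,0,0,-0.02,0.55],[0,0,0,0,0,-0.03,0.55],[0,0,0,0,0,-0.03,0.55],[0,0,0,0,0,-0.03,0.55],[0,0,0,0,0,0,0.55],[0,0,0,0,0,0,0.55]]' 20; python3 plan.py .6217 -.288 .15 1.86
python3 - <<'E'
from h import *
d=get_image("side")
cv2.imwrite("pics/pre13.png",cv2.resize(d["img"][140:260,170:310],None,fx=4.5,fy=4.5,interpolation=cv2.INTER_CUBIC))
E
```

```text
t: 34.1
tool_pos: [0.459, 0.0951, 0.1419]
ee_rot: [0.201, 0.98, 0.0, 0.0]
wrist_force: [-0.8, 0.1, 0.0]
finger_gap: 0.552
t 34.10 pos [0.459  0.0951 0.1419] psi 2.736 tilt [0.0011 0.0004] gap 0.552 (48.0 mm) F [-0.8  0.1  0. ] q [-0.04  0.5   1.92  0.    0.72 -1.2 ]
rot total units [1.100e-02 4.000e-03 8.369e+00] | then shift units (target axes) [-0.5514  0.0623 -0.0108] | shift units (present axes) [-0.4008 -0.3839 -0.0108] mm [ 162.7 -383.1    8.1]
```

View pics/pre13.png

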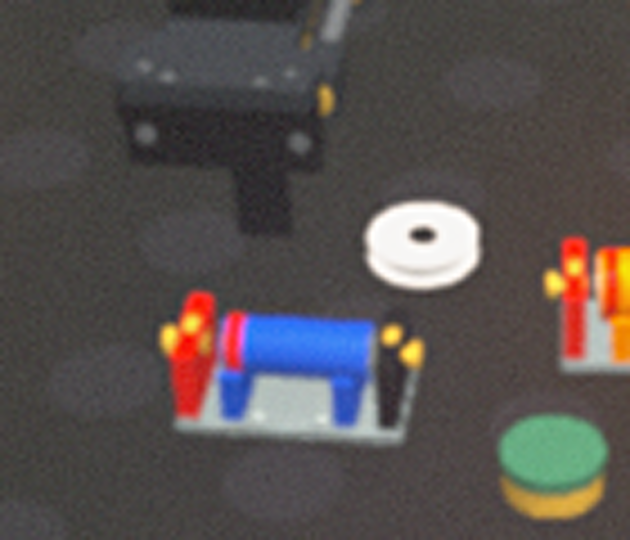

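Blue is seated with its red band at the red block. Now the green cell that is farthest right, at top (429,232).

```bash
python3 -m inch '[[0,0,0.93,0,0,0,0.55],[0,0,0.93,0,0,0,0.55],[0,0,0.93,0,0,0,0.55],[0,0,0.93,0,0,0,0.55],[0,0,0.93,0,0,0,0.55],[0,0,0.93,0,0,0,0.55],[0,0,0.93,0,0,0,0.55],[0,0,0.93,0,0,0,0.55],[0,0,0.93,0,0,0,0.55],[0,0,0,0,0,0,0.55],[0,0,0,-0.025,0.003,0,0.55]]' 20;python3 -m inch '[[0,0,0,-0.05,0.006,0,0.55],[0,0,0,-0.05,0.006,0,0.55],[0,0,0,-0.05,0.006,0,0.55],[0,0,0,-0.05,0.006,0,0.55],[0,0,0,-0.05,0.006,0,0.55],[0,0,0,-0.05,0.006,0,0.55],[0,0,0,-0.05,0.006,0,0.55],[0,0,0,-0.05,0.006,0,0.55],[0,0,0,-0.05,0.006,0,0.55],[0,0,0,-0.04,0.005,0,0.55],[0,0,0,-0.02,0.003,0,0.55],[0,0,0,-0.01,0.001,0,0.55],[0,0,0,0,0,0,0.55],[0,0,0,0,0,0,0.55],[0,0,0,0,0,0,0.55]]' 20; python3 plan.py .6217 -.288 .10 1.86
```

```text
t: 35.07
tool_pos: [0.4564, 0.0791, 0.1318]
ee_rot: [0.613, 0.79, -0.006, -0.01]
wrist_force: [0.9, 0.3, -0.1]
finger_gap: 0.55
t: 36.32
tool_pos: [0.6006, -0.3014, 0.1079]
ee_rot: [0.598, 0.801, -0.01, -0.023]
wrist_force: [0.4, 0.3, 0.6]
finger_gap: 0.552
t 36.32 pos [ 0.6006 -0.3014  0.1079] psi 1.859 tilt [-0.049   0.0128] gap 0.552 (48.0 mm) F [0.4 0.3 0.6] q [-0.62  0.77  1.37 -0.02  1.05 -0.9 ]
rot total units [-0.414 -0.25  -0.002] | then shift units (target axes) [0.0091 0.0321 0.0106] | shift units (present axes) [0.0088 0.0325 0.0094] mm [21.1 13.4 -7.9]
```

```bash
python3 -m inch '[[-0.41,-0.25,0,0.004,0.016,0,0.5],[0,0,0,0.004,0.015,0,0.5],[0,0,0,0,0,0,0.5],[0,0,0,0,0,0,0.5],[0,0,0,0,0,0.012,0.5],[0,0,0,0,0,0.014,0.5],[0,0,0,0,0,0,0.5],[0,0,0,0,0,0,0.5]]' 20; python3 plan.py .6217 -.288 .06 1.86
```

```text
t: 36.98
tool_pos: [0.6194, -0.28, 0.0857]
ee_rot: [0.594, 0.804, -0.001, -0.005]
wrist_force: [-0.5, -0.4, 0.2]
finger_gap: 0.5
t 36.98 pos [ 0.6194 -0.28    0.0857] psi 1.870 tilt [-0.008   0.0045] gap 0.500 (43.5 mm) F [-0.5 -0.4  0.2] q [-0.59  0.8   1.39 -0.    0.96 -0.89]
rot total units [-0.061 -0.063  0.091] | then shift units (target axes) [-0.0111 -0.0002  0.0342] | shift units (present axes) [-0.0114 -0.      0.0341] mm [  2.3  -8.  -25.7]
```

```bash
python3 -m inch '[[-0.06,-0.06,0.09,-0.011,0,0.005,0.5],[0,0,0,0,0,0,0.5],[0,0,0,0,0,0,0.5],[0,0,0,0,0,0.012,0.5],[0,0,0,0,0,0.014,0.5],[0,0,0,0,0,0,0.5],[0,0,0,0,0,0,0.5]]' 20; python3 plan.py .6217 -.288 .028 1.86
python3 - <<'E'
from h import *
d=get_image("side")
cv2.imwrite("pics/pre14.png",cv2.resize(d["img"][260:390,310:460],None,fx=4,fy=4,interpolation=cv2.INTER_CUBIC))
E
```

```text
t: 37.57
tool_pos: [0.6213, -0.2903, 0.0591]
ee_rot: [0.599, 0.801, -0.0, -0.0]
wrist_force: [0.0, -0.1, 0.5]
finger_gap: 0.501
t 37.57 pos [ 0.6213 -0.2903  0.0591] psi 1.857 tilt [-0.0003 -0.    ] gap 0.501 (43.6 mm) F [ 0.  -0.1  0.5] q [-0.6   0.84  1.39 -0.    0.92 -0.89]
rot total units [-0.003 -0.001 -0.028] | then shift units (target axes) [0.0028 0.0014 0.0415] | shift units (present axes) [0.0028 0.0014 0.0415] mm [  0.4   2.3 -31.1]
```

View pics/pre14.png

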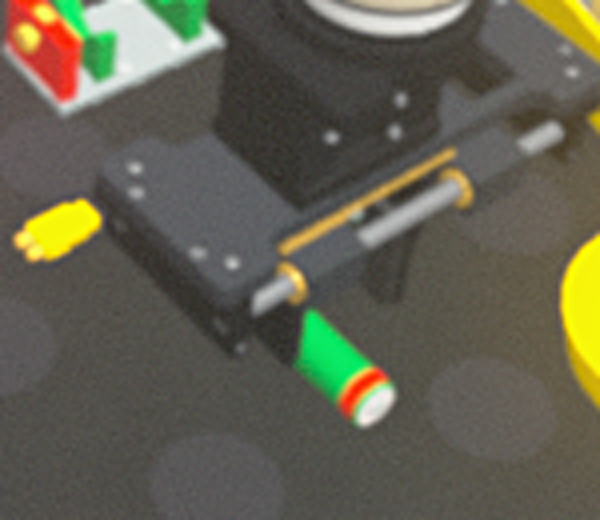

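Run:
```python
from h import *
d=get_image("side");P=world(d);H=cv2.cvtColor(d["img"],cv2.COLOR_BGR2HSV)
m=np.zeros((480,640),bool);m[315:375,450:520]=1
m&=(H[...,0]>20)&(H[...,0]<35)&(H[...,1]>120)
p=P[m];print(np.percentile(p[:,2],[1,99]),np.percentile(p[:,0],[1,99]),np.percentile(p[:,1],[1,99]))
```

```text
[-0.00275723  0.04501599] [0.70690167 0.86138693] [-0.39640455 -0.26411038]
```

The bowl rim is about 45 mm high, so the gripper body (≥73 mm) clears it. Descend and grip.

```bash
python3 -m inch '[[0,0,-0.03,0.003,0.001,0.01,0.5],[0,0,0,0,0,0.012,0.5],[0,0,0,0,0,0.012,0.5],[0,0,0,0,0,0,0.5],[0,0,0,0,0,0,0.5]]' 20; python3 plan.py .6217 -.288 .028 1.86
```

```text
t: 38.08
tool_pos: [0.6218, -0.2873, 0.0317]
ee_rot: [0.597, 0.802, -0.0, 0.0]
wrist_force: [0.7, -0.0, 0.1]
finger_gap: 0.499
t 38.08 pos [ 0.6218 -0.2873  0.0317] psi 1.861 tilt [ 0.0005 -0.0005] gap 0.499 (43.4 mm) F [ 0.7 -0.   0.1] q [-0.6   0.87  1.4  -0.    0.87 -0.89]
rot total units [0.003 0.006 0.012] | then shift units (target axes) [-0.0008 -0.0004  0.0049] | shift units (present axes) [-0.0008 -0.0004  0.0049] mm [-0.1 -0.7 -3.7]
```

```bash
python3 -m inch '[[0,0,0,-0.001,0,0.005,0.5],[0,0,0,0,0,0,0.18],[0,0,0,0,0,0,0.18],[0,0,0,0,0,0,0.18],[0,0,0,0,0,0,0.18],[0,0,0,0,0,0,0.18],[0,0,0,0,0,0,0.18],[0,0,0,0,0,0,0.18],[0,0,0,0,0,0,0.18],[0,0,0,0,0,0,0.18]]' 20; python3 plan.py .6177 -.0855 .15 .24
```

```text
t: 38.92
tool_pos: [0.6223, -0.2883, 0.0279]
ee_rot: [0.597, 0.802, -0.0, 0.001]
wrist_force: [-0.4, -0.1, -1.2]
finger_gap: 0.239
t 38.92 pos [ 0.6223 -0.2883  0.0279] psi 1.861 tilt [ 0.001  -0.0009] gap 0.239 (20.8 mm) F [-0.4 -0.1 -1.2] q [-0.6   0.88  1.4  -0.    0.86 -0.89]
rot total units [1.4000e-02 3.0000e-03 1.5482e+01] | then shift units (target axes) [ 0.0584 -0.2641 -0.1628] | shift units (present axes) [ 0.2606  0.0717 -0.163 ] mm [ -4.6 202.8 122.1]
```

```bash
python3 -m inch '[[0,0,0,0,0,-0.01,0.18],[0,0,0,0,0,-0.02,0.18],[0,0,0,0,0,-0.03,0.18],[0,0,0.96,0,0,-0.03,0.18],[0,0,0.96,0,0,-0.03,0.18],[0,0,0.96,0,0,-0.02,0.18],[0,0,0.96,0,0,-0.01,0.18],[0,0,0.96,0,0,0,0.18],[0,0,0.96,0,0,0,0.18],[0,0,0.96,0,0,0,0.18],[0,0,0.96,0,0,0,0.18],[0,0,0.96,0,0,0,0.18],[0,0,0.96,0,0,0,0.18],[0,0,0.96,0,0,0,0.18],[0,0,0.96,0,0,0,0.18],[0,0,0.96,0,0,0,0.18],[0,0,0.96,0,0,0,0.18],[0,0,0.96,0,0,0,0.18],[0,0,0,0,0,0,0.18],[0,0,0,0,0,0,0.18]]' 25;  python3 plan.py .6177 -.0855 .14 .24
```

```text
t: 40.58
tool_pos: [0.6249, -0.2894, 0.1767]
ee_rot: [0.99, 0.14, 0.01, 0.009]
wrist_force: [0.5, 0.8, 0.3]
finger_gap: 0.239
t 40.58 pos [ 0.6249 -0.2894  0.1767] psi 0.280 tilt [ 0.0215 -0.0148] gap 0.239 (20.8 mm) F [0.5 0.8 0.3] q [-0.6   0.68  1.34 -0.    1.09  0.7 ]
rot total units [ 0.19  -0.162  0.385] | then shift units (target axes) [ 0.0553 -0.2663  0.0489] | shift units (present axes) [ 0.0652 -0.2648  0.0446] mm [ -7.2 203.9 -36.7]
```

```bash
python3 -m inch '[[0.19,-0.16,0.38,0,0,0,0.18],[0,0,0,0.005,-0.02,0.003,0.18],[0,0,0,0.008,-0.04,0.005,0.18],[0,0,0,0.009,-0.045,0.008,0.18],[0,0,0,0.009,-0.045,0.008,0.18],[0,0,0,0.009,-0.045,0.008,0.18],[0,0,0,0.008,-0.04,0.005,0.18],[0,0,0,0.005,-0.02,0.003,0.18],[0,0,0,0.002,-0.01,0,0.18],[0,0,0,0,0,0,0.18],[0,0,0,0,0,0,0.18],[0,0,0,0,0,0,0.18]]' 25;  python3 plan.py .6177 -.0855 .10 .24
```

```text
t: 41.58
tool_pos: [0.6136, -0.0735, 0.1502]
ee_rot: [0.991, 0.132, 0.003, 0.002]
wrist_force: [-1.4, 0.6, -0.6]
finger_gap: 0.236
t 41.58 pos [ 0.6136 -0.0735  0.1502] psi 0.265 tilt [ 0.0075 -0.0034] gap 0.236 (20.5 mm) F [-1.4  0.6 -0.6] q [-0.3   0.63  1.54 -0.    0.96  1.01]
rot total units [ 0.049 -0.061  0.239] | then shift units (target axes) [0.0015 0.0168 0.067 ] | shift units (present axes) [0.0007 0.0165 0.0671] mm [  4.1 -12.  -50.2]
```

```bash
python3 -m inch '[[0.05,-0.06,0.24,0.001,0.0165,0.01,0.18],[0,0,0,0,0,0,0.18],[0,0,0,0,0,0,0.18],[0,0,0,0,0,0.015,0.18],[0,0,0,0,0,0.02,0.18],[0,0,0,0,0,0.015,0.18],[0,0,0,0,0,0,0.18],[0,0,0,0,0,0,0.18],[0,0,0,0,0,0,0.18]]' 25;  python3 plan.py .6177 -.0855 .08 .24
```

```text
t: 42.33
tool_pos: [0.6197, -0.0952, 0.1011]
ee_rot: [0.994, 0.114, 0.001, 0.001]
wrist_force: [-0.7, 0.2, 0.3]
finger_gap: 0.244
t 42.33 pos [ 0.6197 -0.0952  0.1011] psi 0.228 tilt [ 0.0023 -0.0016] gap 0.244 (21.2 mm) F [-0.7  0.2  0.3] q [-0.33  0.72  1.54 -0.    0.88  1.01]
rot total units [ 0.02  -0.018 -0.115] | then shift units (target axes) [ 0.0005 -0.0132  0.0281] | shift units (present axes) [ 0.0003 -0.0133  0.028 ] mm [ -2.    9.7 -21.1]
```

```bash
python3 -m inch '[[0.02,-0.02,-0.11,0,-0.013,0.01,0.18],[0,0,0,0,0,0,0.18],[0,0,0,0,0,0,0.18],[0,0,0,0,0,0.015,0.18],[0,0,0,0,0,0,0.18],[0,0,0,0,0,0,0.18],[0,0,0,0,0,0,0.18]]' 25;  python3 plan.py .6177 -.0855 .07 .24
python3 - <<'E'
from h import *
d=get_image("side");P=world(d);H=cv2.cvtColor(d["img"],cv2.COLOR_BGR2HSV)
cv2.imwrite("pics/pre15.png",cv2.resize(d["img"][180:300,270:410],None,fx=4.5,fy=4.5,interpolation=cv2.INTER_CUBIC))
m=(H[...,0]>50)&(H[...,0]<85)&(H[...,1]>100)&(H[...,2]>50)&(P[...,2]>.036)&(np.hypot(P[...,0]-.618,P[...,1]+.085)<.07)
p=P[m];w=-2.903;a=np.array([np.cos(w),np.sin(w)]);n=np.array([-a[1],a[0]])
c=np.array([.6187,-.0873]);l=(p[:,:2]-c)@a;b=(p[:,:2]-c)@n
print(m.sum(),"side-frame lon",np.percentile(l,[2,50,98]),"lat",np.percentile(b,[2,50,98]),"z",np.percentile(p[:,2],[2,50,98]))
E
```

```text
t: 42.92
tool_pos: [0.6182, -0.084, 0.082]
ee_rot: [0.993, 0.121, 0.001, 0.0]
wrist_force: [-0.0, -0.7, -1.6]
finger_gap: 0.242
t 42.92 pos [ 0.6182 -0.084   0.082 ] psi 0.242 tilt [ 0.0023 -0.0007] gap 0.242 (21.1 mm) F [-0.  -0.7 -1.6] q [-0.31  0.74  1.56  0.    0.84  1.01]
rot total units [ 0.011 -0.02   0.022] | then shift units (target axes) [-0.0011  0.0018  0.016 ] | shift units (present axes) [-0.0012  0.0018  0.016 ] mm [ -0.5  -1.5 -12. ]
130 side-frame lon [-0.00823207  0.00975196  0.02078424] lat [-0.01384341  0.00373056  0.01811674] z [0.05778592 0.07085392 0.07742777]
```

View pics/pre15.png

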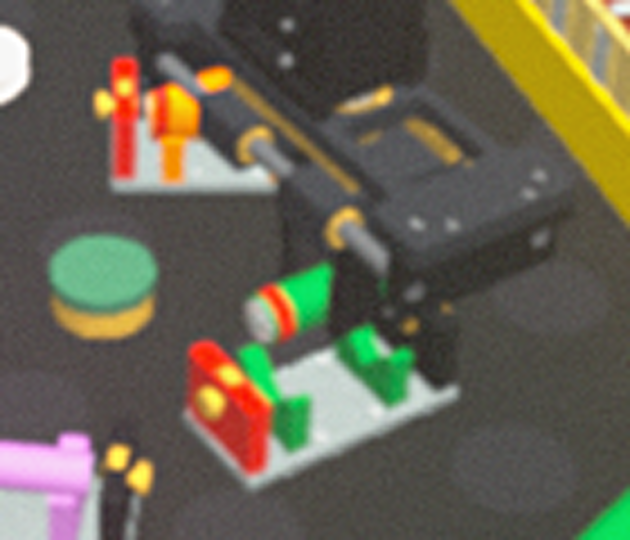

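```bash
python3 - <<'E'
from h import *
d=get_image("side");P=world(d);H=cv2.cvtColor(d["img"],cv2.COLOR_BGR2HSV)
m=(P[...,2]>.05)&(P[...,2]<.08)&(H[...,2]>90)&(np.hypot(P[...,0]-.618,P[...,1]+.085)<.055)
p=P[m];w=-2.903;a=np.array([np.cos(w),np.sin(w)]);n=np.array([-a[1],a[0]])
c=np.array([.6187,-.0873]);l=(p[:,:2]-c)@a;b=(p[:,:2]-c)@n;k=(abs(b)<.016)&(l>0)
print(k.sum(),np.percentile(l[k],[50,90,95,98]),"lat",np.percentile(b[k],[2,50,98]))
E
python3 -m inch '[[0,0,0.02,-0.001,0.002,0.01,0.18],[0,0,0,0,0,0,0.18],[0,0,0,0,0,0.012,0.18],[0,0,0,0,0,0.012,0.18],[0,0,0,0,0,0,0.18],[0,0,0,0,0,0,0.18]]' 25;  python3 plan.py .6177 -.0855 .0492 .24
```

```text
222 [0.02159527 0.03293174 0.03319955 0.03367629] lat [-0.01128792  0.00361359  0.01028833]
t: 43.52
tool_pos: [0.6187, -0.0866, 0.0545]
ee_rot: [0.993, 0.119, 0.002, 0.001]
wrist_force: [-0.0, -0.4, 0.3]
finger_gap: 0.24
t 43.52 pos [ 0.6187 -0.0866  0.0545] psi 0.239 tilt [ 0.0043 -0.0014] gap 0.240 (20.9 mm) F [-0.  -0.4  0.3] q [-0.32  0.78  1.57  0.    0.79  1.01]
rot total units [ 0.023 -0.037 -0.008] | then shift units (target axes) [-0.0009 -0.0018  0.007 ] | shift units (present axes) [-0.0009 -0.0018  0.007 ] mm [-1.   1.1 -5.3]
```

```bash
python3 -m inch '[[0.02,-0.03,0,-0.002,-0.002,0.004,0.18],[0,0,0,0,0,0,0.18],[0,0,0,0,0,0.0025,0.18],[0,0,0,0,0,0,0.18],[0,0,0,0,0,0,0.18]]' 25; python3 plan.py .6177 -.0855 .0492 .24;python3 -m inch '[[0,0,0,0,0,0.001,0.18],[0,0,0,0,0,0,0.18],[0,0,0,0,0,0,0.18]]' 25; python3 plan.py .6177 -.0855 .0492 .24
```

```text
t: 43.93
tool_pos: [0.6167, -0.085, 0.0491]
ee_rot: [0.993, 0.119, 0.0, -0.0]
wrist_force: [-0.1, -0.2, -1.5]
finger_gap: 0.238
t 43.93 pos [ 0.6167 -0.085   0.0491] psi 0.239 tilt [0.0002 0.0007] gap 0.238 (20.7 mm) F [-0.1 -0.2 -1.5] q [-0.32  0.79  1.57  0.    0.78  1.01]
rot total units [-0.006 -0.004 -0.009] | then shift units (target axes) [ 0.0011  0.0009 -0.0001] | shift units (present axes) [ 0.0011  0.0009 -0.0001] mm [ 1.  -0.5  0.1]
t: 44.18
tool_pos: [0.6168, -0.0849, 0.0489]
ee_rot: [0.993, 0.119, 0.0, -0.0]
wrist_force: [1.1, 0.3, -0.8]
finger_gap: 0.239
t 44.18 pos [ 0.6168 -0.0849  0.0489] psi 0.239 tilt [0.0007 0.0005] gap 0.239 (20.8 mm) F [ 1.1  0.3 -0.8] q [-0.32  0.79  1.57  0.    0.78  1.01]
rot total units [-0.003 -0.007 -0.007] | then shift units (target axes) [ 0.001   0.0011 -0.0004] | shift units (present axes) [ 0.001   0.0011 -0.0004] mm [ 0.9 -0.6  0.3]
```

Release, lift and move clear to look.

```bash
python3 -m inch '[[0,0,0,0,0,0,0.26],[0,0,0,0,0,0,0.29],[0,0,0,0,0,0,0.35],[0,0,0,0,0,0,0.55],[0,0,0,0,0,0,0.55],[0,0,0,0,0,0,0.55],[0,0,0,0,0,0,0.55],[0,0,0,0,0,-0.01,0.55],[0,0,0,0,0,-0.02,0.55],[0,0,0,0,0,-0.03,0.55],[0,0,0,0,0,-0.04,0.55],[0,0,0,0,0,-0.05,0.55],[0,0,0,0,0,-0.04,0.55],[0,0,0,0,0,-0.02,0.55],[0,0,0,0,0,0,0.55]]' 20; python3 plan.py .45 -.45 .25 .24
```

```text
t: 45.43
tool_pos: [0.6159, -0.0852, 0.2145]
ee_rot: [0.993, 0.119, -0.001, -0.001]
wrist_force: [0.5, -0.8, 0.4]
finger_gap: 0.552
t 45.43 pos [ 0.6159 -0.0852  0.2145] psi 0.239 tilt [-0.0025  0.0009] gap 0.552 (48.0 mm) F [ 0.5 -0.8  0.4] q [-0.32  0.56  1.47  0.    1.11  1.01]
rot total units [-0.014  0.021 -0.008] | then shift units (target axes) [-0.3305  0.4198 -0.0473] | shift units (present axes) [-0.3303  0.42   -0.0472] mm [-165.9 -364.8   35.5]
```

```bash
python3 -m inch '[[0,0,0,-0.015,0.02,-0.004,0.55],[0,0,0,-0.03,0.04,-0.004,0.55],[0,0,0,-0.03,0.04,-0.005,0.55],[0,0,0,-0.03,0.04,-0.005,0.55],[0,0,0,-0.03,0.04,-0.005,0.55],[0,0,0,-0.03,0.04,-0.005,0.55],[0,0,0,-0.03,0.04,-0.005,0.55],[0,0,0,-0.03,0.04,-0.005,0.55],[0,0,0,-0.03,0.04,-0.005,0.55],[0,0,0,-0.03,0.04,-0.005,0.55],[0,0,0,-0.015,0.02,0,0.55],[0,0,0,0,0,0,0.55],[0,0,0,0,0,0,0.55],[0,0,0,0,0,0,0.55]]' 20
python3 - <<'E'
from h import *
np.set_printoptions(precision=4,suppress=True)
for n in("top","side"):
    d=get_image(n);P=world(d);R=isred(d["img"]);cv2.imwrite(f"pics/{n}16.png",d["img"])
    for c in D:
        try: cr=np.array(cradle2(P,G[c]))
        except Exception as e: cr=None
        for s in silhouettes(n,c+"_mid")[:3]:
            m=s["mask"]&(P[...,2]>.022)&(P[...,2]<.06)
            if m.sum()<20: continue
            o=cell(P,R,m,D[c][0]+.03,D[c][1]); p=P[m]
            print(n,c,round(s["conf"],2),np.round(s["box"]),"rectc",o[0],"yaw %.3f L %.3f"%(o[2],o[3]),"zmax %.4f"%np.percentile(p[:,2],95),"expect top",.032+D[c][0]/2)
    for k in("spool_mid","tin_mid"):
        for s in silhouettes(n,k)[:1]: print(n,k,s["conf"],np.round(s["box"]),np.median(P[s["mask"]],0))
a=cv2.imread("pics/top16.png")[180:350,220:400];b=cv2.imread("pics/side16.png")[170:340,190:390]
cv2.imwrite("pics/fin.png",cv2.resize(np.hstack([a,b]),None,fx=2.1,fy=2.1))
E
```

```text
t: 46.6
tool_pos: [0.4584, -0.4407, 0.241]
ee_rot: [0.993, 0.121, -0.004, -0.006]
wrist_force: [0.7, 0.8, 0.1]
finger_gap: 0.553
top lilac 0.52 [338. 282. 359. 310.] rectc [ 0.4741 -0.1071] yaw 2.620 L 0.063 zmax 0.0421 expect top 0.04125
top green 0.84 [378. 187. 398. 214.] rectc [ 0.6984 -0.1963] yaw 0.716 L 0.058 zmax 0.0251 expect top 0.042749999999999996
top green 0.69 [243. 287. 266. 321.] rectc [0.4617 0.0986] yaw 2.729 L 0.064 zmax 0.0463 expect top 0.042749999999999996
top green 0.4 [331. 274. 370. 327.] rectc [ 0.4745 -0.1066] yaw 2.696 L 0.110 zmax 0.0438 expect top 0.042749999999999996
top blue 0.77 [243. 287. 266. 322.] rectc [0.462  0.0974] yaw 2.662 L 0.063 zmax 0.0463 expect top 0.04525
top orange 0.86 [248. 208. 271. 244.] rectc [0.635  0.0921] yaw 2.785 L 0.069 zmax 0.0491 expect top 0.04825
top spool_mid 0.87 [204. 258. 224. 280.] [0.5417 0.1888 0.0111]
top tin_mid 0.75 [286. 255. 306. 275.] [0.5498 0.0085 0.0206]
side lilac 0.51 [218. 210. 249. 224.] rectc [0.4675 0.1025] yaw 2.727 L 0.064 zmax 0.0441 expect top 0.04125
side lilac 0.43 [249. 275. 269. 291.] rectc [ 0.4648 -0.0895] yaw 2.684 L 0.023 zmax 0.0409 expect top 0.04125
side blue 0.79 [297. 402. 339. 444.] rectc [ 0.4656 -0.381 ] yaw -1.207 L 0.064 zmax 0.0263 expect top 0.04525
side orange 0.6 [291. 193. 307. 222.] rectc [0.6068 0.0971] yaw -1.266 L 0.041 zmax 0.0417 expect top 0.04825
side spool_mid 0.58 [251. 186. 276. 207.] [0.5424 0.1812 0.0096]
```

View pics/fin.png

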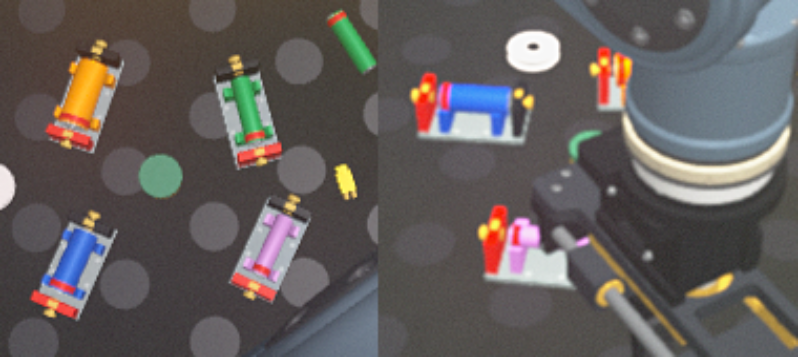

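Run:
```python
from h import *
d=get_image("top");P=world(d);H=cv2.cvtColor(d["img"],cv2.COLOR_BGR2HSV)
T={'lilac':(.4744,-.1063,2.6936),'green':(.6166,-.0837,-2.906),'blue':(.4582,.0971,2.7354),'orange':(.6356,.0885,2.8248)}
for c,(x,y,w) in T.items():
    a=np.array([np.cos(w),np.sin(w)]);n=np.array([-a[1],a[0]]);q=P[...,:2]-[x,y];l=q@a;b=q@n
    r=D[c][0]/2
    k=(abs(l)<.018)&(abs(b)<.03)&(P[...,2]>.030)&(P[...,2]<.06)&(H[...,1]>50)
    s=least_squares(lambda v:np.hypot(b[k]-v[0]-v[2]*l[k],P[...,2][k]-v[1])-r,[0,.032,0],loss='soft_l1',f_scale=.001)
    e=(abs(b)<r)&(abs(l)<.037)&(P[...,2]>.030+.4*r)&(P[...,2]<.06)
    print(c,k.sum(),"lat %.4f z %.4f dyaw %.3f"%tuple(s.x),"res %.4f"%np.median(abs(s.fun)),"lon",np.percentile(l[e],[1,99]).round(4))
print(state()["t"],state()["qvel"].round(3))
```

```text
lilac 138 lat -0.0001 z 0.0312 dyaw -0.015 res 0.0013 lon [-0.0329  0.032 ]
green 155 lat 0.0003 z 0.0313 dyaw -0.019 res 0.0011 lon [-0.0353  0.0351]
blue 209 lat -0.0004 z 0.0310 dyaw -0.009 res 0.0010 lon [-0.0347  0.0298]
orange 234 lat -0.0004 z 0.0309 dyaw 0.001 res 0.0009 lon [-0.034   0.0357]
47.35 [-0.     0.002 -0.001 -0.     0.002 -0.002]
```

All four are within tolerance. Handing in.

```bash
python3 -c "
from rig import *
print(sign_off())"
```

```text
the job is handed in; nothing more can be done
None
```

All four cells (orange, lilac, blue, and the green one farthest to the right) are in their own cradles, with their red ends at the red blocks. I handed the job in after about 47 s of the 106 s allowed. `sign_off` reports no verdict.

| Last check (top camera) | Measured | Allowed |
|---|---|---|
| Sideways offset | 0.4 mm or less | 4 mm |
| Axis height | about 31 mm | 28–36 mm |
| Angle to the cradle | 0.02 rad or less | 0.12 rad |
| Lengthwise offset | about 2.5 mm or less (blue largest) | 10 mm |

- **Tin and spool:** in the top view both were within about 0.5 mm of where they started. The side-camera spool reading moved about 3 mm between looks, which I put down to measurement noise.
- **Grasps and drift:** the first grasp on the orange cell was too high, so I opened the fingers and gripped it again lower down. The arm drifted up to about 20 mm after fast moves, and I corrected this before each grasp and placing.
- **Disagreeing checks:** in the last look the arm blocked part of the side view, so its results for the cells were unreliable. The trained networks also gave wrong labels, such as "green" on the blue cell. I relied on the top view and the pictures instead.

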